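# Lift the hot lid off the drying pot with the lid lifter

### The arm

A 6-joint arm with a two-finger parallel gripper is mounted at the origin on the work surface. World frame = base frame: x ahead of the robot, y to its left, z up, the work surface at z = 0. Lengths are in m, angles in rad, forces in N, time in s.
With the tool pointing down it reaches from about 0.25 to 0.725 m from the base axis. Payload 4 kg.
Tool frame: the origin (TCP) lies between the finger pads; the fingertips stand 11 mm ahead of it and the grasp point (between the pads) lies 8 mm behind it (bot.tip_extent is the distance from the TCP to the fingertips, in m); z points along the fingers, y is the line along which they close (so a half turn about z gives the same grasp; the last joint's range is limited). The gripper opens to 85 mm and grips with 20 to 120 N. Pads are 22 mm wide; open, the fingers measure 114 mm over their backs; the gripper's body (76 mm by 85 mm) begins 54 mm behind the grasp point. The pads swing forward as they close: fully open they stand 13 mm farther back than shut.
Start: joints at [-1.205, 0.241, 0.005, 1.335, 0, 1.571], TCP at [0.179, -0.467, 0.204] pointing down, gripper open.
Joint ranges: [-2.72, 2.72], [-1.05, 1.87], [-1.09, 1.28], [-1.99, 2.15], [-1.42, 1.44], [-3.14, 3.14]. Speed limits (rad/s): [2.79, 2.79, 3.14, 3.14, 3.14, 3.14].

### API

Orientations are given as a unit quaternion [x, y, z, w].
In Python, from workcell import bot gives the robot as it stands. The module is installed in compiled form; this text tells all that it offers.
- The arm moves only by the tool drive_tool, never from a script. Its argument "rows" is a list of rows, each an object of numbers: "dx", "dy", "dz": the shift along the tool's x, y, z in units of 50 mm (1.0 is 50 mm); "wx", "wy", "wz": the turn, a rotation vector about the tool's x, y, z in units of 5 degrees (1.0 is 5 degrees); "hand": the finger opening in mm, from 0 to 85.4. A call has 1 to 20 rows; each row is the pose to reach, as a shift and turn from the pose commanded when the call began, along the tool's axes at that moment; what a row does not reach only later rows make up. A row lasts 1/10 s, in which the tool goes at most 50 mm and 8.59 degrees, less where a joint would pass 70% of its speed; a pose out of reach is approached as far as the arm can. A call with a gripper value outside its range is refused whole. The fingers move at their own pace and stop on an object; the grip force is fixed at half the most. Time passes only in rows, so rows that repeat a pose let the fingers close. It gives the time, the measured TCP pose, the force, the opening and the grip force at its end, in the units of the state.
- bot.get_obs(): the state, without advancing time (a new reading comes with each control period).
- bot.camera(name): name is "side" or "top"; returns the picture (420x560x3 uint8, red, green, blue); there is no depth.
- bot.get_calibration(name): a dict with "vfov" (degrees; the focal length in pixels is half the picture's height over the tangent of half this angle, whatever the lens; pixels are square), "cx", "cy" (the principal point, pixels), "origin" and "rotation" of the camera in the world. Camera axes: x right, y up, looking along -z (the intrinsics and any distortion apply to the point x, -y, -z); pixel columns grow to the right and rows downward; lengths in m; the calibration is good to about 2 mm. A picture is of the moment at which its call begins. get_calibration takes no time and is no camera call.
- bot.job_done(): hands the job in; it is judged then, once.
Trained networks look in the newest picture that a camera, given by its name, has taken for a name from the list of things; names that differ only in an ending like _2 or _b are one class to them, and where a whole thing is asked for, a point or a joint stands for the part that bears it (a point fixed in the world has none). Each returns a list of dicts, best first, with "score" (0 to 1); they miss things now and then, are a little off and sometimes report something else, mostly with a low value. They report only what shows in the picture. A call takes as long as a camera call. They do not tell look-alikes from the thing itself.
- bot.look_for(camera, thing): "extent" ([centre column, centre row, width, height] in pixels, round what is visible of it).
- bot.outline_of(camera, thing): "region" (420x560 bool, what is visible of it) and "extent" ([centre column, centre row, width, height] in pixels, round what is visible of it).
The state is a dict: "clock": time; "joint_pos": joint angles; "joint_vel": joint speeds; "tau": joint torques, N m; "eef_pos": TCP position; "tool_rot": TCP orientation; "ft_force": force on the tool from outside, world axes, zero at the start; "ft_torque": the same for the moment, N m; "grip_width": finger opening in m; "grasp_force": force on a finger pad.
Only numpy, scipy, OpenCV 4.12 (cv2) and the standard library are available. Lean on these libraries where they do the work, as an engineer would, in place of code of your own. Each camera call takes 0.05 s, during which the arm holds its last target. There are 200 camera calls.

### The job

The drying pot and its lid are hot: take the lid lifter from its stand, hook the lid by its loop, lift it straight off the pot keeping it level, and lower it gently, still on the hook, onto the middle of the white cooling plate. Then unhook the lifter and hang it back in its stand as it was. Do not touch the lid or the pot with the gripper or arm, and leave the other things on the bench alone.

Things in the scene. Friction and masses are not known exactly. Their poses are not given: they have to be found in the camera images.
- lid: round steel lid. Origin: centre of underside, z up. Boss 100 mm across, 6 thick, loose in the pot's mouth; above it a flange 124 across, 5 thick (top at z 11); on it an upright loop of 6 mm bar in the lid's y-z plane: legs at y +-29, sloping shoulders, level top bar along y, 28 long, axis at z 50 (36 clear under it). The hook enters along the lid's x. 0.28-0.56 kg, balanced under the loop
- lid_loop (a point): middle of the axis of the loop's top bar, 50 mm above the lid's origin; axes as the lid
- pot: fixed round steel drying pot, 132 mm across, 75 high, mouth 112 across; grey control box on its -x side, 48 high, reaching (with knob) 108 from the pot's axis. Origin: centre of underside, z up. At the start the lid lies on its rim, lid origin 69 mm above the pot's, turned up to 0.3 rad from the pot
- plate: round white ceramic cooling plate, fixed, flat, 160 mm across. Origin: centre of its TOP face, 20 to 33 mm above the bench. The lid's underside comes to rest on it
- lifter: lid lifter, a T-handle hook, 0.14 kg. Origin: centre of its wooden crossbar, 140 mm long in y, 16 wide in x, 18 high: grip its middle from above, closing along x. From it a 7 mm rod goes down, cranks to x -14 between z -52 and -66, on down to z -100, then a level foot to x +14 and an upturned tip there, top at z -86.5. Hook points to +x; 21 mm free between rod and tip
- lifter_saddle (a point): middle of the axis of the hook's level foot, straight below the crossbar's centre by 100 mm; the loop's top bar lies on it when lifted, its axis then 6.5 mm above this point; axes as the lifter
- stand: fixed aluminium stand of the lifter. Origin: centre of underside of its base (100 x 130 x 10 mm), z up. Two uprights at y +-48, each 40 wide in x, 10 thick, end in forks open upward: floor at z 121, about 26 wide, flaring to about 36 at z 142. The lifter's crossbar lies in both forks along the stand's y, bar centre at z 130, rod hanging between the uprights, hook foot at z 30
- microphone: bystander: black hand microphone lying on the bench, 175 mm long along its x, 44 mm high; origin under its middle
- meter: bystander: grey hand-held test meter lying on the bench, 150 x 75 x 38 mm; origin: centre of its underside
- jar: bystander: closed jar, 56 mm across, 75 mm high; origin: centre of its underside
There are look-alikes about, which are no part of the job. What is shaped like the lid but yellow is not meant.

How it is judged:
On the way, in this order (a step that is already met when the one before it is completed fails the run):
1. the lifter is lifted out of its stand while the lid still lies on the pot (z of lifter in the frame of stand above 0.155 m and z of lid in the frame of pot below 0.075 m), for 0.1 s.
2. the lid hangs level from the lifter, clear above the pot (z of lid in the frame of pot above 0.085 m and contact force between lifter and lid above 1 N and contact force between lid and pot below 0.1 N and angle between lid's own z axis and vertical below 0.2 rad and distance between lifter_saddle and lid_loop below 0.025 m), for 0.2 s.
3. the lid has been set on the cooling plate with the hook still in its loop (horizontal distance between lid and plate below 0.03 m and z of lid in the frame of plate between -0.004 and 0.005 m and angle between lid's own z axis and vertical below 0.06 rad and distance between lifter_saddle and lid_loop below 0.035 m), for 0.1 s.
4. the hook is out of the loop and the lid stays on the plate (horizontal distance between lid and plate below 0.03 m and z of lid in the frame of plate between -0.004 and 0.005 m and angle between lid's own z axis and vertical below 0.06 rad and distance between lifter_saddle and lid_loop above 0.06 m), for 0.1 s.
At the end, for the whole second after the job is handed in: the lid lies flat and still on the cooling plate, its centre within 30 mm of the plate's, and the lifter hangs still and upright (0.2 rad) in its stand, its crossbar down in both forks (within 13 mm across, 25 mm along, 6 mm in height and 0.15 rad of how it hung) (horizontal distance between lid and plate below 0.03 m and z of lid in the frame of plate between -0.004 and 0.005 m and angle between lid's own z axis and vertical below 0.06 rad and linear speed of lid below 0.02 m/s and x of lifter in the frame of stand between -0.013 and 0.013 m and y of lifter in the frame of stand between -0.025 and 0.025 m and z of lifter in the frame of stand between 0.124 and 0.136 m and angle between the y axis of lifter and the y axis of stand, either way round below 0.15 rad and angle between lifter's own z axis and vertical below 0.2 rad and linear speed of lifter below 0.03 m/s); the robot touches nothing.
It fails at once if the lid tips more than 0.35 rad (20 degrees) (angle between lid's own z axis and vertical above 0.35 rad).
It fails at once if the robot touches the hot lid or the pot (contact force between any of lid, pot and the arm above 0.5 N or contact force between any of lid, pot and the fingers above 0.5 N).
It fails at once if the lid is banged or pressed on the plate with more than 40 N (contact force between lid and plate above 40 N).
It fails at once if a bystander is moved more than 20 mm (distance of any of microphone, meter, jar from where it was at the start of the episode above 0.02 m).
It also fails if it takes over 72 s, if anything falls off the work surface, if the arm or the gripper's body presses on something with over 40 N, if the wrist force passes 120 N, or if a joint passes its speed limit or range.

## Working session

There is one attempt and no reset: what is moved stays moved. The work goes in short steps, Python scripts to look and compute and a tool call to move; the robot and the scene stay as the last step left them, time stands still between calls to the robot, and variables do not carry over. Pictures are saved under pics/ and viewed, at most 12 in all, crops included, and the job is handed in when it is done.

Besides the shell and the picture viewer there is one more tool, called after "Call:" by a JSON object that holds its "name" and its "arguments", one argument or row to a line. drive_tool: Moves the arm, as the interface text tells. Its arguments: {"type":"object","properties":{"rows":{"type":"array","items":{"type":"object","properties":{"dx":{"type":"number"},"dy":{"type":"number"},"dz":{"type":"number"},"wx":{"type":"number"},"wy":{"type":"number"},"wz":{"type":"number"},"hand":{"type":"number"}}}}},"required":["rows"]}

```bash
mkdir -p pics; cat > h.py <<'E'
import numpy as np, cv2
from workcell import bot
def cal(n):
    c=bot.get_calibration(n); return c
def ray(n,u,v):
    c=cal(n); f=210/np.tan(np.radians(c['vfov'])/2)
    d=np.array([(u-c['cx'])/f,-(v-c['cy'])/f,-1.]); R=np.array(c['rotation']); return np.array(c['origin']),R@d
def atz(n,u,v,z):
    o,d=ray(n,u,v); return o+d*(z-o[2])/d[2]
def proj(n,p):
    c=cal(n); f=210/np.tan(np.radians(c['vfov'])/2)
    q=np.array(c['rotation']).T@(np.asarray(p,float)-np.array(c['origin']))
    return c['cx']+f*q[0]/-q[2], c['cy']-f*q[1]/-q[2]
E
python3 - <<'E'
from h import *
for n in('top','side'):
    im=bot.camera(n); cv2.imwrite(f'pics/{n}0.png',im[:,:,::-1]); print(cal(n))
    for t in('lid','lid_loop','pot','plate','lifter','stand','microphone','meter','jar'):
        print(n,t,[(round(float(r['score']),2),np.round(r['extent']).tolist()) for r in bot.look_for(n,t)][:4])
o=bot.get_obs();print(o['eef_pos'],o['tool_rot'],o['clock'])
E
```

```text
{'vfov': 44.71600744743796, 'cx': 278.784967504631, 'cy': 203.82360257887836, 'origin': array([ 0.40014998, -0.00677316,  1.21039614]), 'rotation': array([ 0.04910222, -0.042408  , -0.70045275,  0.7107436 ])}
top lid [(0.85, [281.0, 211.0, 54.0, 54.0]), (0.6, [342.0, 303.0, 53.0, 55.0])]
top lid_loop [(0.77, [284.0, 210.0, 56.0, 53.0]), (0.64, [344.0, 301.0, 55.0, 52.0])]
top pot [(0.61, [281.0, 235.0, 52.0, 54.0])]
top plate [(0.82, [174.0, 211.0, 70.0, 72.0]), (0.28, [370.0, 225.0, 67.0, 47.0])]
top lifter [(0.75, [285.0, 119.0, 26.0, 34.0]), (0.64, [379.0, 218.0, 69.0, 16.0])]
top stand [(0.7, [371.0, 226.0, 68.0, 47.0])]
top microphone [(0.57, [221.0, 122.0, 25.0, 73.0])]
top meter []
top jar [(0.9, [284.0, 119.0, 22.0, 30.0]), (0.64, [283.0, 210.0, 61.0, 54.0])]
{'vfov': 56.71180414258324, 'cx': 281.0733956202144, 'cy': 209.85278236932604, 'origin': array([ 0.35045968, -0.49580534,  0.52743114]), 'rotation': array([ 0.40914361, -0.08705975, -0.16505811,  0.89318415])}
side lid [(0.75, [271.0, 212.0, 69.0, 50.0]), (0.57, [176.0, 339.0, 85.0, 75.0])]
side lid_loop [(0.59, [176.0, 342.0, 86.0, 76.0])]
side pot [(0.85, [259.0, 243.0, 96.0, 68.0])]
side plate [(0.68, [235.0, 167.0, 73.0, 48.0])]
side lifter [(0.63, [315.0, 289.0, 74.0, 90.0])]
side stand [(0.79, [310.0, 317.0, 103.0, 143.0])]
side microphone [(0.58, [342.0, 170.0, 74.0, 22.0])]
side meter [(0.91, [419.0, 285.0, 100.0, 57.0])]
side jar [(0.63, [373.0, 202.0, 28.0, 43.0])]
[ 0.17885497 -0.4669178   0.20371806] [9.83319449e-01 1.81886946e-01 8.22415900e-06 9.03158219e-06] 1.0
```

```bash
sed -i "s/np.array(c\['rotation'\])/Rotation.from_quat(c['rotation']).as_matrix()/g; 1a from scipy.spatial.transform import Rotation" h.py
python3 -c "
import cv2
for n in('top','side'):
    a=cv2.imread(f'pics/{n}0.png'); cv2.imwrite(f'pics/{n}0b.png',cv2.resize(a,(800,600),interpolation=cv2.INTER_CUBIC))"
```

```text
(no output)
```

View pics/top0b.png

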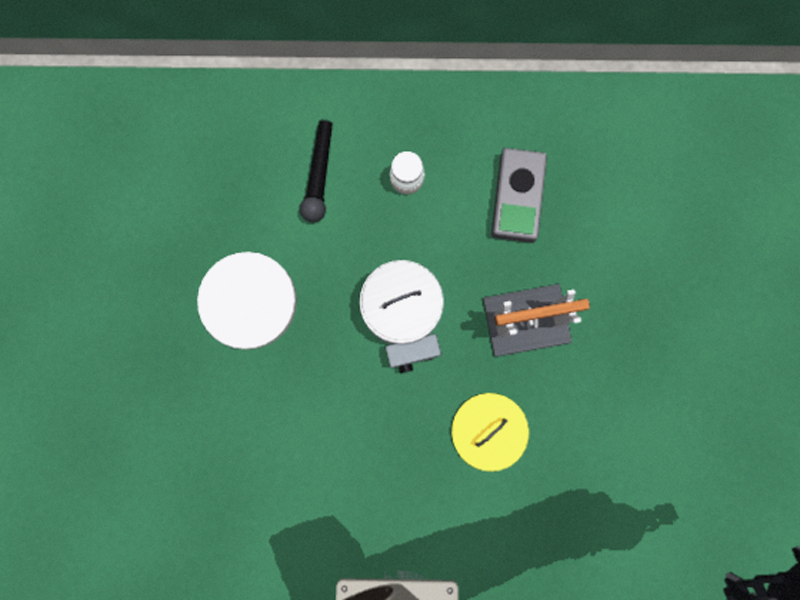

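View pics/side0b.png

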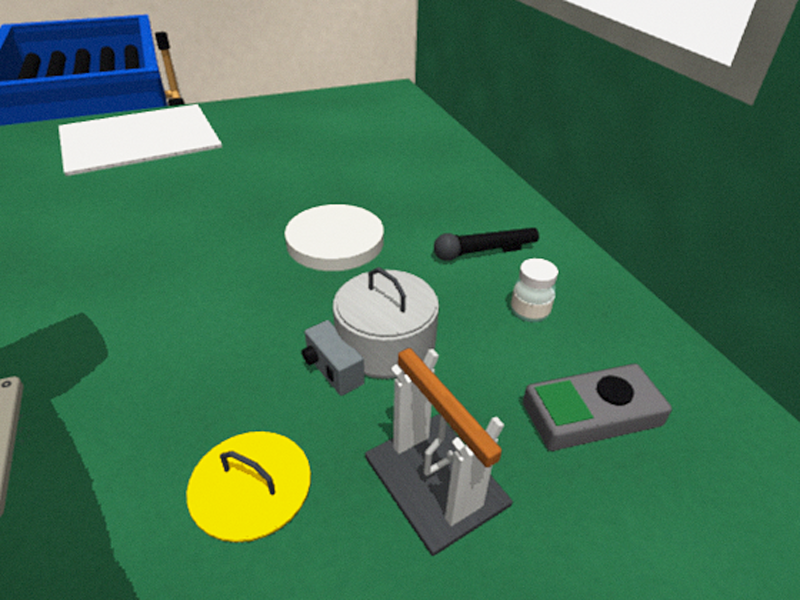

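Top view: steel lid on the pot at about (281,211) px with the box below it at (290,245). Yellow look-alike at (343,302) on the bench. Plate at (172,210), and the orange crossbar runs from (348,224) to (412,212). The steel lid on the pot fits the description; the yellow one is excluded. Next I'll measure and confirm in one crop, which should also show which way the hook points.

```bash
cat > m.py <<'E'
from h import *
from scipy.optimize import least_squares
def feat_mask(m):
    cs,_=cv2.findContours(m.astype(np.uint8),cv2.RETR_EXTERNAL,cv2.CHAIN_APPROX_NONE)
    c=cv2.convexHull(max(cs,key=cv2.contourArea)); return c
def feats(poly):
    M=cv2.moments(np.asarray(poly,np.float32).reshape(-1,1,2)); a=M['m00']
    u,v=M['m10']/a,M['m01']/a
    return np.array([u,v,np.sqrt(M['mu20']/a),np.sqrt(M['mu02']/a),M['mu11']/a/20])
def hull(n,P): return cv2.convexHull(np.array([proj(n,p) for p in P],np.float32))
def box(p,yaw,s):
    c,sn=np.cos(yaw),np.sin(yaw)
    return [np.array(p)+[c*a*s[0]/2-sn*b*s[1]/2,sn*a*s[0]/2+c*b*s[1]/2,d*s[2]/2] for a in(-1,1) for b in(-1,1) for d in(-1,1)]
def cyl(p,r,h):
    return [np.array(p)+[r*np.cos(t),r*np.sin(t),z] for t in np.linspace(0,6.28,60) for z in(0,h)]
def barmask(n,im):
    hsv=cv2.cvtColor(im,cv2.COLOR_RGB2HSV); return cv2.inRange(hsv,(3,150,70),(18,255,255))
E
python3 - <<'E'
from m import *
ims={n:bot.camera(n) for n in('top','side')}
F={n:feats(feat_mask(barmask(n,ims[n]))) for n in ims}
f=lambda q:np.concatenate([feats(hull(n,box(q[:3],q[3],(.016,.14,.018))))-F[n] for n in ims])
s=least_squares(f,[.42,-.17,.13,.1]);print('bar',s.x.round(4),s.fun.round(1))
for t,r,h,q0 in(('plate',.08,-.026,(.4,.16,.026)),):
    M={}
    for n in ims:
        im=ims[n]; R=bot.outline_of(n,t); print(n,R[0]['score'],R[0]['extent']); M[n]=feats(feat_mask(R[0]['region']))
    f=lambda q:np.concatenate([feats(hull(n,cyl(q,r,-q[2])))-M[n] for n in ims])
    s=least_squares(f,q0);print(t,s.x.round(4),s.fun.round(1))
# lid: white disc in top
R=bot.outline_of('top','lid')
for r in R:print('lid',r['score'],r['extent'])
reg=min(R,key=lambda r:abs(r['extent'][0]-281))['region']
g=cv2.cvtColor(ims['top'],cv2.COLOR_RGB2GRAY)
L=feats(feat_mask(reg))
s=least_squares(lambda q:(feats(hull('top',cyl([q[0],q[1],.075],.062,.005)))-L)[:2],(.4,0));lc=s.x;print('lid',lc,s.fun,L[2:4],feats(hull('top',cyl([*lc,.075],.062,.005)))[2:4])
# pot via side
R=bot.outline_of('side','pot');print([(r['score'],r['extent'].__repr__()) for r in R])
# loop dark pixels in top
cm=np.zeros_like(g); cv2.circle(cm,tuple(int(round(x)) for x in L[:2]),22,255,-1)
d=((g<110)&(cm>0)).astype(np.uint8)
ys,xs=np.nonzero(d);print(len(xs)); print(cv2.fitLine(np.c_[xs,ys].astype(np.float32),2,0,.01,.01).ravel(),xs.min(),xs.max(),ys.min(),ys.max())
P=np.array([atz('top',u,v,.119)[:2] for u,v in zip(xs,ys)])
c=P.mean(0);w,V=np.linalg.eigh(np.cov((P-c).T));a=V[:,1]*np.sign(V[1,1]);t=(P-c)@a;print('loop c',c,'mid',c+a*(t.min()+t.max())/2,'yaw',np.arctan2(-a[0],a[1]),t.min(),t.max())
a=cv2.resize(ims['side'][180:400,210:370],None,fx=2.7,fy=2.7,interpolation=cv2.INTER_CUBIC);b=cv2.resize(ims['top'][180:260,240:420],None,fx=2,fy=2)
cv2.imwrite('pics/c1.png',a[:,:,::-1]);print(a.shape)
E
```

```text
bar [ 0.519  -0.1932  0.0658  0.1002] [-11.8   0.1   0.3  -1.    1.5  -5.6  17.   -3.7   0.5  -3.7]
top 0.56 [176.2, 209.2, 73.2, 68.3]
side 0.83 [235.9, 166.7, 66.7, 47.7]Traceback (most recent call last):
  File "<stdin>", line 11, in <module>
    return func(*args, **kwargs)
    result = trf(vector_fun.fun, vector_fun.jac, x0, f0, J0, lb, ub, ftol, xtol,
                 gtol, max_nfev, x_scale, loss_function, tr_solver,
                 tr_options.copy(), verbose, callback=callback_wrapped)
    return trf_no_bounds(
        fun, jac, x0, f0, J0, ftol, xtol, gtol, max_nfev, x_scale,
        loss_function, tr_solver, tr_options, verbose, callback=callback)
    f_new = fun(x_new)
    self._update_fun()
    ~~~~~~~~~~~~~~~~^^
    self.f = self.fun_wrapped(xp_copy(self.x))
             ~~~~~~~~~~~~~~~~^^^^^^^^^^^^^^^^^
    return np.atleast_1d(self.fun(x))
                         ~~~~~~~~^^^
    return self.f(x, *self.args, **self.kwargs)
           ~~~~~~^^^^^^^^^^^^^^^^^^^^^^^^^^^^^^
  File "<stdin>", line 10, in <lambda>
  File "m.py", line 10, in hull
    def hull(n,P): return cv2.convexHull(np.array([proj(n,p) for p in P],np.float32))
                                                   ~~~~^^^^^
  File "h.py", line 12, in proj
    c=cal(n); f=210/np.tan(np.radians(c['vfov'])/2)
  File "h.py", line 5, in cal
    c=bot.get_calibration(n); return c
ValueError: time passes only in moves, steps and waits
```

```bash
sed -i 's/^def cal.*/import functools\n@functools.lru_cache\ndef cal(n):/' h.py
python3 - <<'E'
from m import *
for p in((0,0,0),(.179,-.467,.204),(.4,0,0)):print(p,proj('top',p),proj('side',p))
for n in('top','side'):
    im=cv2.imread(f'pics/{n}0.png')[:,:,::-1].copy(); m=barmask(n,im); print(n,cv2.minAreaRect(feat_mask(m)),m.sum()/255)
    np.save(n,im)
for n,u,v in(('top',281,211),('side',271,212),('top',172,210),('side',235,162)):print(n,u,v,atz(n,u,v,.08),atz(n,u,v,.03))
E
```

```text
(0, 0, 0) (np.float64(277.65870084458663), np.float64(449.6539417907379)) (np.float64(-61.27608252360227), np.float64(326.23874426768896))
(0.179, -0.467, 0.204) (np.float64(525.1043552742182), np.float64(392.10047450928755)) (np.float64(-99.48491824900543), np.float64(783.7377991698239))
(0.4, 0, 0) (np.float64(280.28237038449606), np.float64(270.37238359271265)) (np.float64(200.41993137256043), np.float64(257.7196388566974))
top ((379.0159912109375, 218.08799743652344), (6.976532459259033, 65.11431121826172), 79.69515228271484) 431.0
side ((313.677001953125, 284.3451232910156), (102.0682144165039, 15.804110527038574), 48.8140754699707) 1621.0
top 281 211 [ 5.31231061e-01 -1.10622319e-04  8.00000000e-02] [5.37029076e-01 1.84077106e-04 3.00000000e-02]
side 271 212 [ 0.531728   -0.01182665  0.08      ] [0.55198456 0.04225751 0.03      ]
top 172 210 [0.53003465 0.24332908 0.08      ] [0.53577975 0.25439167 0.03      ]
side 235 162 [0.51687097 0.16095769 0.08      ] [0.53546727 0.23435032 0.03      ]
```

```bash
python3 - <<'E'
from m import *
im=np.load('top.npy');g=cv2.GaussianBlur(cv2.cvtColor(im,cv2.COLOR_RGB2GRAY),(3,3),0).astype(float)
def edge(prof,lo,hi):
    s=np.diff(prof[lo:hi]);i=np.argmax(abs(s))
    if 0<i<len(s)-1:
        a,b,c=abs(s[i-1:i+2]);return lo+i+.5+.5*(a-c)/(a-2*b+c)
    return lo+i+.5
us=np.arange(2,558,2);v=np.array([edge(g[:,u],38,58) for u in us]);
p=np.polyfit(us-279,v,2);r=v-np.polyval(p,us-279);k=abs(r)<2;p=np.polyfit((us-279)[k],v[k],2);print('top',p,np.std(r[k]),'row at -279,0,279',np.polyval(p,[-279,0,279]))
im=np.load('side.npy');g=cv2.GaussianBlur(cv2.cvtColor(im,cv2.COLOR_RGB2GRAY),(3,3),0).astype(float)
us=np.arange(310,556,2);pts=[]
for u in us:
    v0=60+(u-290)*(290-60)/(558-290); pts.append(edge(g[:,u],int(v0)-12,int(v0)+14))
pts=np.array(pts);p=np.polyfit(us,pts,1)
for _ in range(3):
    r=pts-np.polyval(p,us);k=abs(r)<3*max(np.median(abs(r)),.3);p=np.polyfit(us[k],pts[k],2)
print('side',p,k.sum(),np.std(r[k]),np.round(pts[::8],1))
E
```

```text
top [4.14255665e-06 9.73004544e-03 4.02678808e+01] 0.7133213129971537 row at -279,0,279 [37.87565886 40.26788078 43.30502421]
side [ 2.53604764e-06  8.75764864e-01 -1.95592294e+02] 123 0.126578539667181 [ 76.2  90.  104.1 118.2 132.3 146.5 160.4 174.5 188.5 202.6 216.4 230.5
 244.7 258.8 272.9 286.7]
```

```bash
cat > fit.py <<'E'
from m import *
ims={n:bot.camera(n) for n in('top','side')}
F={n:feats(feat_mask(barmask(n,ims[n]))) for n in ims}
for z0 in(.13,.1):
  f=lambda q:np.concatenate([(feats(hull(n,box(q[:3],q[3],(.016,.14,.018))))-F[n])*[1,1,.5,.5,.3] for n in ims])
  s=least_squares(f,[.51,-.22,z0,.1],x_scale=[.01,.01,.01,.1],diff_step=1e-3);print('bar',s.x.round(4),s.fun.round(1))
M={}
for n in ims:
    hsv=cv2.cvtColor(ims[n],cv2.COLOR_RGB2HSV)
    m=cv2.inRange(hsv,(0,0,140),(180,60,255)) if n=='top' else cv2.inRange(hsv,(0,0,120),(180,60,255))
    _,lab=cv2.connectedComponents(m); u,v=(172,210) if n=='top' else (235,164)
    c=feat_mask(lab==lab[v,u]); M[n]=feats(c); print(n,cv2.boundingRect(c))
f=lambda q:np.concatenate([feats(hull(n,cyl(q,.08,-q[2])))-M[n] for n in ims])
s=least_squares(f,(.535,.24,.026),x_scale=.01,diff_step=1e-3);print('plate',s.x.round(4),s.fun.round(1))
R=bot.outline_of('top','lid')
reg=min(R,key=lambda r:abs(r['extent'][0]-281))['region']
g=cv2.cvtColor(ims['top'],cv2.COLOR_RGB2GRAY)
L=feats(feat_mask(reg))
lidf=lambda q:(feats(hull('top',cyl([q[0],q[1],.075],.062,.005)))-L)
s=least_squares(lambda q:lidf(q)[:2],(.53,0),x_scale=.01,diff_step=1e-3);lc=s.x;print('lid',lc.round(4),lidf(lc).round(1))
cm=np.zeros_like(g); cv2.circle(cm,tuple(int(round(x)) for x in L[:2]),22,255,-1)
d=((g<120)&(cm>0)).astype(np.uint8)
ys,xs=np.nonzero(d);print(len(xs),xs.min(),xs.max(),ys.min(),ys.max())
P=np.array([atz('top',u,v,.119)[:2] for u,v in zip(xs,ys)])
c=P.mean(0);w,V=np.linalg.eigh(np.cov((P-c).T));a=V[:,1]*np.sign(V[1,1]);t=(P-c)@a
print('loop c',c,'mid',c+a*(t.min()+t.max())/2,'yaw',np.arctan2(-a[0],a[1]),t.min(),t.max())
# loop in side: model
for n in ims:
    for k,p in dict(loop=(*lc,.119),lidc=(*lc,.08)).items():print(n,k,np.round(proj(n,p),1))
a=cv2.resize(ims['side'][180:400,200:370],None,fx=2.7,fy=2.7,interpolation=cv2.INTER_CUBIC)
cv2.imwrite('pics/c1.png',a[:,:,::-1])
E
python3 fit.py
```

```text
bar [ 0.5143 -0.2092  0.1248  0.1856] [ 0.1 -0.4  0.6  0.2 -0.1 -0.2  0.   0.2  0.4  0.2]
bar [ 0.5143 -0.2092  0.1248  0.1856] [ 0.1 -0.4  0.6  0.2 -0.1 -0.2  0.   0.2  0.4  0.2]
top (138, 176, 69, 69)
side (199, 143, 70, 47)
plate [0.5386 0.2582 0.0174] [ 0.2  0.1  0.1 -0.   0.2 -0.  -0.4  0.  -0.6 -0. ]
lid [0.5339 0.0008] [-0.   0.   0.2  0.1  0.1]
62 268 294 204 215
loop c [0.53158476 0.00128198] mid [0.53176997 0.00082159] yaw 0.3824778321945095 -0.030496753258432232 0.029504241390276582
top loop [280.5 207.7]
top lidc [280.6 209.8]
side loop [269.7 190. ]
side lidc [269.7 207.4]
```

View pics/c1.png

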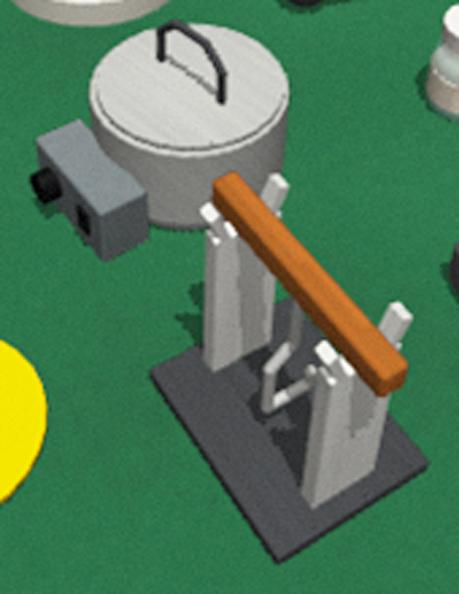

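The crop confirms the grey steel lid on the pot, with its loop at the crop top. The lifter's hook tip is to the right of the rod, so the hook points towards world +x and the lifter's yaw is about 0.19. Next I'll refine the loop and work out the first move.

```bash
cat > mv.py <<'E'
from h import *
def delta(p,alpha=None):
    """rows units to bring TCP to world p with tool-x heading alpha (tool down)"""
    o=bot.get_obs(); R=Rotation.from_quat(o['tool_rot']).as_matrix()
    d=R.T@(np.array(p)-o['eef_pos'])/.05
    a=np.arctan2(R[1,0],R[0,0]); w=0 if alpha is None else -np.degrees((alpha-a+np.pi)%(2*np.pi)-np.pi)/5
    print('t',round(o['clock'],2),'tcp',o['eef_pos'].round(4),'alpha',round(a,4),'tilt',np.degrees(np.arccos(-R[2,2])).round(2),'F',np.round(o['ft_force'],1),'w',o['grip_width'],'j',np.round(o['joint_pos'],2))
    print('  dxyz',d.round(2),'wz',round(w,2))
E
python3 - <<'E'
from m import *; from mv import delta
im=np.load('top.npy');F=feats(feat_mask(barmask('top',im)))
f=lambda q:(feats(hull('top',box((q[0],q[1],.13),q[2],(.016,.14,.018))))-F)*[1,1,.5,.5,.3]
s=least_squares(f,[.51,-.22,.18],x_scale=[.01,.01,.1],diff_step=1e-3);print('bar top',s.x.round(4),s.fun.round(2))
S=np.load('side.npy');FS=feats(feat_mask(barmask('side',S)));print('side-resid',(feats(hull('side',box((s.x[0],s.x[1],.13),s.x[2],(.016,.14,.018))))-FS).round(1))
# loop
K=np.array([(-29,11),(-29,33),(-14,50),(14,50),(29,33),(29,11)])/1000
def loopim(n,q):
    m=np.zeros((840*2,1120*2),np.uint8); c,sn=np.cos(q[2]),np.sin(q[2])
    pts=[proj(n,(q[0]-sn*y,q[1]+c*y,.069+z)) for y,z in K]
    a=np.array(pts)*4; cv2.polylines(m,[np.round(a).astype(int)],False,255,8 if n=='top' else 10); return cv2.resize(m,(560,420),interpolation=cv2.INTER_AREA)/255.
T={}
for n,I in(('top',im),('side',S)):
    g=cv2.cvtColor(I,cv2.COLOR_RGB2GRAY).astype(float); u,v=(281,210) if n=='top' else (270,200)
    w=np.zeros_like(g); r=20 if n=='top' else 21
    cv2.ellipse(w,(u,v),(22,15 if n=='top' else 24),0,0,360,1,-1)
    T[n]=np.clip((170-g)/110,0,1)*w*(cv2.cvtColor(I,cv2.COLOR_RGB2HSV)[:,:,1]<90)
def mo(m):
    M=cv2.moments(m.astype(np.float32)); a=M['m00'];return np.array([M['m10']/a,M['m01']/a,M['mu20']/a/20,M['mu02']/a/20,M['mu11']/a/20])
for n in T:
    f=lambda q:mo(loopim(n,q))-mo(T[n])
    s=least_squares(f,(.532,0,.3),x_scale=[.01,.01,.1],diff_step=[.004,.5,.1]);print(n,s.x.round(4),s.fun.round(2),T[n].sum(),loopim(n,s.x).sum())
for uv in((260,202.2),(282.2,217)):print(atz('side',*uv,.08))
delta((.514,-.212,.25),1.757)
E
```

```text
bar top [ 0.5129 -0.2086  0.184 ] [-0.   -0.    0.64  0.11 -0.06]
side-resid [-1.  -2.4  0.4  0.8  0.8]
top [0.532  0.     0.3781] [-0.03 -0.09 -0.36 -0.05  0.14] 51.35454545454546 66.32549019607842
side [0.5327 0.     0.3248] [-0.05 -0.5  -0.8  -0.84 -0.55] 191.36363636363637 145.47843137254904
[0.52247813 0.0203835  0.08      ]
[ 0.54533412 -0.03090294  0.08      ]
t 1.35 tcp [ 0.1788 -0.4669  0.2037] alpha 0.3658 tilt 0.0 F [-0.1  0.4 -0.1] w 0.0851970310559854 j [-1.21  0.24  0.    1.34 -0.    1.57]
  dxyz [ 8.08 -2.36 -0.93] wz -15.94
```

Call:
{"name": "drive_tool", "arguments": {
  "rows": [
    {"dx": 1.5, "dy": -0.5, "dz": -0.9, "wz": -1.6, "hand": 60},
    {"dx": 2.3, "dy": -0.7, "dz": -0.9, "wz": -3.2, "hand": 60},
    {"dx": 3.1, "dy": -0.9, "dz": -0.9, "wz": -4.8, "hand": 60},
    {"dx": 3.9, "dy": -1.15, "dz": -0.9, "wz": -6.4, "hand": 60},
    {"dx": 4.7, "dy": -1.4, "dz": -0.9, "wz": -8.0, "hand": 60},
    {"dx": 5.5, "dy": -1.6, "dz": -0.9, "wz": -9.6, "hand": 60},
    {"dx": 6.3, "dy": -1.85, "dz": -0.9, "wz": -11.2, "hand": 60},
    {"dx": 7.1, "dy": -2.1, "dz": -0.9, "wz": -12.8, "hand": 60},
    {"dx": 7.7, "dy": -2.25, "dz": -0.9, "wz": -14.4, "hand": 60},
    {"dx": 8.08, "dy": -2.36, "dz": -0.93, "wz": -15.94, "hand": 60},
    {"dx": 8.08, "dy": -2.36, "dz": -0.93, "wz": -15.94, "hand": 60},
    {"dx": 8.08, "dy": -2.36, "dz": -0.93, "wz": -15.94, "hand": 60}
  ]
}}

```text
invalid input at $.rows[0]: expected keys dx, dy, dz, wx, wy, wz, hand
```

```bash
python3 - <<'E'
from mv import *
delta((.5135,-.209,.122),1.755)
im=bot.camera('side');cv2.imwrite('pics/c2.png',im[60:380,150:480,::-1])
E
```

```text
t 1.35 tcp [ 0.1788 -0.4669  0.2037] alpha 0.3658 tilt 0.0 F [-0.1  0.4 -0.1] w 0.0851970310559854 j [-1.21  0.24  0.    1.34 -0.    1.57]
  dxyz [ 8.1  -2.42  1.63] wz -15.92
```

View pics/c2.png

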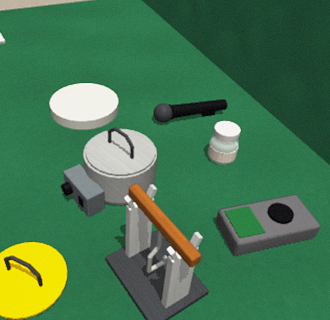

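The picture shows the scene unchanged, because the move was refused: every row needs all seven keys. I'll send it again.

Call:
{"name": "drive_tool", "arguments": {
  "rows": [
    {"dx": 1.0, "dy": -0.3, "dz": -0.9, "wx": 0, "wy": 0, "wz": -1.6, "hand": 60},
    {"dx": 1.8, "dy": -0.5, "dz": -0.9, "wx": 0, "wy": 0, "wz": -3.2, "hand": 60},
    {"dx": 2.7, "dy": -0.8, "dz": -0.9, "wx": 0, "wy": 0, "wz": -4.8, "hand": 60},
    {"dx": 3.6, "dy": -1.05, "dz": -0.9, "wx": 0, "wy": 0, "wz": -6.4, "hand": 60},
    {"dx": 4.5, "dy": -1.3, "dz": -0.9, "wx": 0, "wy": 0, "wz": -8.0, "hand": 60},
    {"dx": 5.4, "dy": -1.6, "dz": -0.9, "wx": 0, "wy": 0, "wz": -9.6, "hand": 60},
    {"dx": 6.3, "dy": -1.85, "dz": -0.9, "wx": 0, "wy": 0, "wz": -11.2, "hand": 60},
    {"dx": 7.1, "dy": -2.1, "dz": -0.9, "wx": 0, "wy": 0, "wz": -12.8, "hand": 60},
    {"dx": 7.7, "dy": -2.25, "dz": -0.9, "wx": 0, "wy": 0, "wz": -14.4, "hand": 60},
    {"dx": 8.08, "dy": -2.36, "dz": -0.93, "wx": 0, "wy": 0, "wz": -15.94, "hand": 60},
    {"dx": 8.08, "dy": -2.36, "dz": -0.93, "wx": 0, "wy": 0, "wz": -15.94, "hand": 60},
    {"dx": 8.08, "dy": -2.36, "dz": -0.93, "wx": 0, "wy": 0, "wz": -15.94, "hand": 60}
  ]
}}

```text
clock: 2.6
eef_pos: [0.5138, -0.212, 0.2499]
tool_rot: [0.639, 0.769, -0.0, -0.0]
ft_force: [-0.6, -0.3, 0.2]
grip_width: 0.0602
grasp_force: 0.0
```

```bash
python3 - <<'E'
from mv import *
delta((.5135,-.209,.122),1.755)
im=bot.camera('side');cv2.imwrite('pics/c3.png',im[60:380,150:480,::-1])
E
```

```text
t 2.6 tcp [ 0.5138 -0.212   0.2499] alpha 1.756 tilt 0.05 F [-0.6 -0.3  0.2] w 0.06020171489223879 j [-0.39  0.34  0.26  1.49 -0.    0.99]
  dxyz [0.06 0.01 2.56] wz 0.01
```

View pics/c3.png

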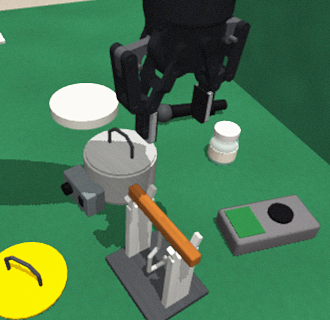

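The gripper's fingers, at (150,130) and (205,100) in the crop, straddle the bar from above. Descending and gripping.

Call:
{"name": "drive_tool", "arguments": {
  "rows": [
    {"dx": 0.06, "dy": 0.01, "dz": 0.4, "wx": 0, "wy": 0, "wz": 0, "hand": 60},
    {"dx": 0.06, "dy": 0.01, "dz": 0.8, "wx": 0, "wy": 0, "wz": 0, "hand": 60},
    {"dx": 0.06, "dy": 0.01, "dz": 1.2, "wx": 0, "wy": 0, "wz": 0, "hand": 60},
    {"dx": 0.06, "dy": 0.01, "dz": 1.6, "wx": 0, "wy": 0, "wz": 0, "hand": 60},
    {"dx": 0.06, "dy": 0.01, "dz": 1.9, "wx": 0, "wy": 0, "wz": 0, "hand": 60},
    {"dx": 0.06, "dy": 0.01, "dz": 2.2, "wx": 0, "wy": 0, "wz": 0, "hand": 60},
    {"dx": 0.06, "dy": 0.01, "dz": 2.4, "wx": 0, "wy": 0, "wz": 0, "hand": 60},
    {"dx": 0.06, "dy": 0.01, "dz": 2.56, "wx": 0, "wy": 0, "wz": 0, "hand": 60},
    {"dx": 0.06, "dy": 0.01, "dz": 2.56, "wx": 0, "wy": 0, "wz": 0, "hand": 60},
    {"dx": 0.06, "dy": 0.01, "dz": 2.56, "wx": 0, "wy": 0, "wz": 0, "hand": 40},
    {"dx": 0.06, "dy": 0.01, "dz": 2.56, "wx": 0, "wy": 0, "wz": 0, "hand": 25},
    {"dx": 0.06, "dy": 0.01, "dz": 2.56, "wx": 0, "wy": 0, "wz": 0, "hand": 18},
    {"dx": 0.06, "dy": 0.01, "dz": 2.56, "wx": 0, "wy": 0, "wz": 0, "hand": 10},
    {"dx": 0.06, "dy": 0.01, "dz": 2.56, "wx": 0, "wy": 0, "wz": 0, "hand": 10},
    {"dx": 0.06, "dy": 0.01, "dz": 2.56, "wx": 0, "wy": 0, "wz": 0, "hand": 10},
    {"dx": 0.06, "dy": 0.01, "dz": 2.56, "wx": 0, "wy": 0, "wz": 0, "hand": 10}
  ]
}}

```text
clock: 4.25
eef_pos: [0.5139, -0.2091, 0.1222]
tool_rot: [0.638, 0.77, 0.0, -0.0]
ft_force: [-0.2, -0.2, 1.0]
grip_width: 0.0098
grasp_force: 0.0
```

```bash
python3 - <<'E'
from m import *
im=bot.camera('side');a=im[100:370,210:430];t=bot.camera('top')[150:290,320:470]
a=cv2.resize(a,None,fx=2.2,fy=2.2,interpolation=cv2.INTER_CUBIC);t=cv2.resize(t,(300,280),interpolation=cv2.INTER_CUBIC)
o=np.zeros((594,800,3),np.uint8);o[:,:484]=a[:594,:484];o[:280,490:790]=t
cv2.imwrite('pics/c4.png',o[:,:,::-1])
print(proj('side',(.5139,-.2091,.1222)))
E
```

```text
(np.float64(310.55244198971394), np.float64(282.9144417339534))
```

View pics/c4.png

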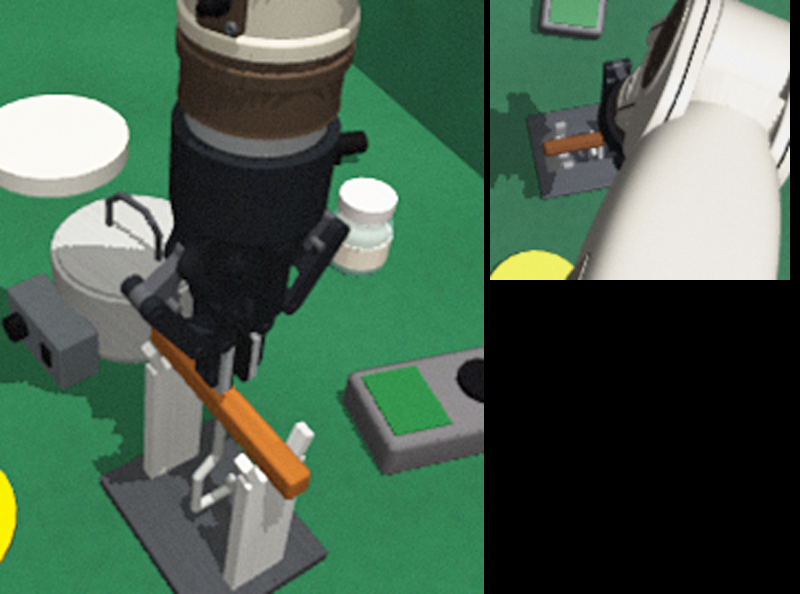

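```bash
python3 - <<'E'
from m import *
e=np.array([np.cos(.186),np.sin(.186),0])
for z in(.25,.245,.239):
  print(z,[np.round(np.array(proj('side',np.array([.5138,-.212,z])+s*.03*e))-[150,60],1) for s in(-1,0,1)])
# occlusion-free measure of bar now
for n in('side','top'):
    im=bot.camera(n); m=barmask(n,im); old=barmask(n,np.load(n+'.npy'))
    y,x=np.nonzero(m);y2,x2=np.nonzero(old); print(n,x.min(),x.max(),y.min(),y.max(),'old',x2.min(),x2.max(),y2.min(),y2.max())
for z in(.111,.122,.13,.139,.15): print(z,np.round((np.array(proj('side',(.5139,-.2091,z)))-[210,100])*2.2))
E
```

```text
0.25 [array([147. , 160.1]), array([169.7, 150.7]), array([191.1, 141.8])]
0.245 [array([146.8, 163.5]), array([169.3, 154.1]), array([190.6, 145.2])]
0.239 [array([146.5, 167.6]), array([168.9, 158.1]), array([189.9, 149.2])]
side 113 350 35 326 old 113 350 35 326
top 347 376 216 227 old 347 411 210 227
0.111 [220. 414.]
0.122 [221. 403.]
0.13 [222. 394.]
0.139 [223. 384.]
0.15 [225. 372.]
```

Call:
{"name": "drive_tool", "arguments": {
  "rows": [
    {"dx": 0, "dy": 0, "dz": -0.5, "wx": 0, "wy": 0, "wz": 0, "hand": 10},
    {"dx": 0, "dy": 0, "dz": -1.0, "wx": 0, "wy": 0, "wz": 0, "hand": 10},
    {"dx": 0, "dy": 0, "dz": -1.2, "wx": 0, "wy": 0, "wz": 0, "hand": 10},
    {"dx": 0, "dy": 0, "dz": -1.2, "wx": 0, "wy": 0, "wz": 0, "hand": 10}
  ]
}}

```text
clock: 4.85
eef_pos: [0.515, -0.2097, 0.1839]
tool_rot: [0.638, 0.77, 0.001, 0.002]
ft_force: [-0.7, 0.5, 0.2]
grip_width: 0.0102
grasp_force: 0.0
```

```bash
python3 - <<'E'
from m import *
im=bot.camera('side');o=bot.get_obs();p=o['eef_pos'];print(bot.tip_extent,p,o['grip_width'],o['joint_pos'])
a=cv2.resize(im[170:330,250:370],(600,800),interpolation=cv2.INTER_CUBIC)[:600]
for z,c in((0,(255,0,0)),(-.011,(255,255,0)),(.008,(0,255,255))):
    q=(np.array(proj('side',p+[0,0,z]))-[250,170])*5+2; cv2.circle(a,tuple(int(t) for t in q),4,c,-1); print(z,q)
cv2.imwrite('pics/c5.png',a[:,:,::-1])
E
```

```text
0.011 [ 0.51416221 -0.20931526  0.18239614] 0.009960074082852828 [-3.86605089e-01  3.58507435e-01  1.12025472e-01  1.32309958e+00
 -1.11741391e-05  9.98182486e-01]
0 [323.37093744 409.07729865]
-0.011 [319.98714635 439.83841795]
0.008 [325.89684813 386.11493546]
```

View pics/c5.png

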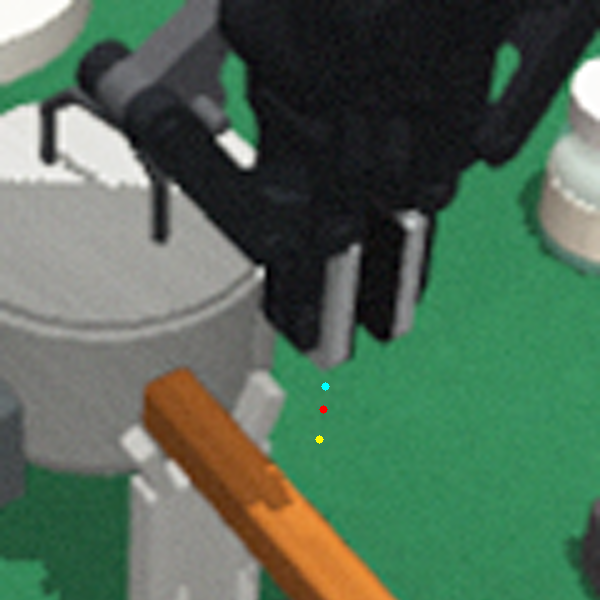

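c5 shows the closed fingertips at crop (362,350), where I predicted (320,440). So the hand really stands about 25–30 mm above the reported TCP, and it closed above the bar. I'll work out the offset.

```bash
python3 - <<'E'
from m import *
p=np.array([.5142,-.2093,.1824-.011]); b=np.array(proj('side',p)); obs=np.array([322.4,240])
J=np.array([(np.array(proj('side',p+np.eye(3)[i]*.01))-b)/10 for i in range(3)]).T
print('J px/mm',J.round(2),'res',obs-b)
print('minnorm',np.linalg.pinv(J)@(obs-b))
for dy in(-10,-5,0,5,10): print(dy,np.linalg.solve(J[:,[0,2]],obs-b-J[:,1]*dy).round(1))
# start picture in top: dark pixels bottom-right
g=cv2.cvtColor(np.load('top.npy'),cv2.COLOR_RGB2GRAY)
m=(g<35); 
for r in range(380,420,4): 
    x=np.nonzero(m[r,490:])[0]+490; print(r,x.min() if len(x) else None,x.max() if len(x) else None,len(x))
p=np.array([.179,-.467,.204])
y=np.array([.358,-.934,0]);x=np.array([.934,.358,0])
for z in(-.011,.0,.03): print(z,[np.round(proj('top',p+y*s+[0,0,z])) for s in(-.057,-.043,.043,.057)])
E
```

```text
J px/mm [[ 0.73 -0.34  0.06]
 [-0.21 -0.56 -0.56]] res [  8.77984235 -17.54899823]
minnorm [15.41457162 10.10265826 15.59189209]
-10 [ 4.  39.9]
-5 [ 6.9 33.8]
0 [ 9.7 27.8]
5 [12.5 21.8]
10 [15.4 15.7]
380 None None 0
384 555 557 3
388 556 559 4
392 558 559 2
396 556 559 4
400 551 559 9
404 528 559 32
408 509 559 46
412 507 559 45
416 508 559 49
-0.011 [array([495., 401.]), array([502., 399.]), array([543., 383.]), array([550., 380.])]
0.0 [array([497., 403.]), array([504., 400.]), array([546., 384.]), array([553., 381.])]
0.03 [array([504., 407.]), array([511., 404.]), array([554., 388.]), array([561., 385.])]
```

Call:
{"name": "drive_tool", "arguments": {
  "rows": [
    {"dx": 0, "dy": -0.12, "dz": 0, "wx": 0, "wy": 0, "wz": 0, "hand": 62},
    {"dx": 0, "dy": -0.12, "dz": 0, "wx": 0, "wy": 0, "wz": 0, "hand": 62},
    {"dx": 0, "dy": -0.12, "dz": 0, "wx": 0, "wy": 0, "wz": 0, "hand": 62},
    {"dx": 0, "dy": -0.12, "dz": 0, "wx": 0, "wy": 0, "wz": 0, "hand": 62},
    {"dx": 0, "dy": -0.12, "dz": 0.3, "wx": 0, "wy": 0, "wz": 0, "hand": 62},
    {"dx": 0, "dy": -0.12, "dz": 0.6, "wx": 0, "wy": 0, "wz": 0, "hand": 62},
    {"dx": 0, "dy": -0.12, "dz": 0.9, "wx": 0, "wy": 0, "wz": 0, "hand": 62},
    {"dx": 0, "dy": -0.12, "dz": 1.2, "wx": 0, "wy": 0, "wz": 0, "hand": 62},
    {"dx": 0, "dy": -0.12, "dz": 1.4, "wx": 0, "wy": 0, "wz": 0, "hand": 62},
    {"dx": 0, "dy": -0.12, "dz": 1.6, "wx": 0, "wy": 0, "wz": 0, "hand": 62},
    {"dx": 0, "dy": -0.12, "dz": 1.75, "wx": 0, "wy": 0, "wz": 0, "hand": 62},
    {"dx": 0, "dy": -0.12, "dz": 1.75, "wx": 0, "wy": 0, "wz": 0, "hand": 62},
    {"dx": 0, "dy": -0.12, "dz": 1.75, "wx": 0, "wy": 0, "wz": 0, "hand": 45},
    {"dx": 0, "dy": -0.12, "dz": 1.75, "wx": 0, "wy": 0, "wz": 0, "hand": 30},
    {"dx": 0, "dy": -0.12, "dz": 1.75, "wx": 0, "wy": 0, "wz": 0, "hand": 22},
    {"dx": 0, "dy": -0.12, "dz": 1.75, "wx": 0, "wy": 0, "wz": 0, "hand": 18},
    {"dx": 0, "dy": -0.12, "dz": 1.75, "wx": 0, "wy": 0, "wz": 0, "hand": 12},
    {"dx": 0, "dy": -0.12, "dz": 1.75, "wx": 0, "wy": 0, "wz": 0, "hand": 10},
    {"dx": 0, "dy": -0.12, "dz": 1.75, "wx": 0, "wy": 0, "wz": 0, "hand": 10}
  ]
}}

```text
clock: 6.8
eef_pos: [0.5093, -0.2104, 0.0957]
tool_rot: [0.638, 0.77, 0.001, 0.001]
ft_force: [2.3, 1.1, 5.4]
grip_width: 0.0144
grasp_force: 60.7
```

```bash
python3 - <<'E'
from mv import *
delta((.5135,-.209,.122),1.755)
print(bot.get_obs()['grasp_force'],bot.get_obs()['ft_torque'])
im=bot.camera('side');a=cv2.resize(im[170:330,250:370],(450,600),interpolation=cv2.INTER_CUBIC);cv2.imwrite('pics/c6.png',a[:,:,::-1])
E
```

```text
t 6.8 tcp [ 0.5093 -0.2104  0.0957] alpha 1.7572 tilt 0.18 F [2.3 1.1 5.4] w 0.014353338417434901 j [-0.39  0.41 -0.05  1.11  0.    0.99]
  dxyz [ 0.01  0.09 -0.53] wz 0.03
60.742884278297424 [ 0.28346414 -0.6918173   0.1435873 ]
```

View pics/c6.png

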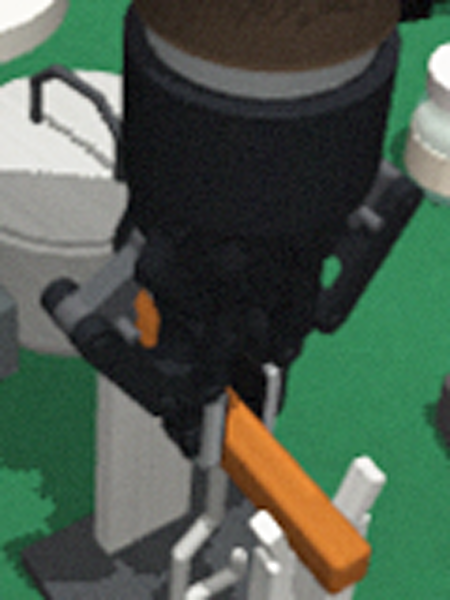

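The c6 crop shows the bar between the pads, with the left fingertip at (210,465) at the bar's lower edge, so the grip is good. Lifting out.

Call:
{"name": "drive_tool", "arguments": {
  "rows": [
    {"dx": 0, "dy": 0, "dz": -0.1, "wx": 0, "wy": 0, "wz": 0, "hand": 8},
    {"dx": 0, "dy": 0, "dz": -0.3, "wx": 0, "wy": 0, "wz": 0, "hand": 8},
    {"dx": 0, "dy": 0, "dz": -0.6, "wx": 0, "wy": 0, "wz": 0, "hand": 8},
    {"dx": 0, "dy": 0, "dz": -0.9, "wx": 0, "wy": 0, "wz": 0, "hand": 8},
    {"dx": 0, "dy": 0, "dz": -1.2, "wx": 0, "wy": 0, "wz": 0, "hand": 8},
    {"dx": 0, "dy": 0, "dz": -1.5, "wx": 0, "wy": 0, "wz": 0, "hand": 8},
    {"dx": 0, "dy": 0, "dz": -1.8, "wx": 0, "wy": 0, "wz": 0, "hand": 8},
    {"dx": 0, "dy": 0, "dz": -2.1, "wx": 0, "wy": 0, "wz": 0, "hand": 8},
    {"dx": 0, "dy": 0, "dz": -2.4, "wx": 0, "wy": 0, "wz": 0, "hand": 8},
    {"dx": 0, "dy": 0, "dz": -2.7, "wx": 0, "wy": 0, "wz": 0, "hand": 8},
    {"dx": 0, "dy": 0, "dz": -2.8, "wx": 0, "wy": 0, "wz": 0, "hand": 8},
    {"dx": 0, "dy": 0, "dz": -2.8, "wx": 0, "wy": 0, "wz": 0, "hand": 8}
  ]
}}

```text
clock: 8.05
eef_pos: [0.5074, -0.2105, 0.235]
tool_rot: [0.639, 0.77, -0.0, -0.0]
ft_force: [0.5, -0.7, -1.8]
grip_width: 0.0145
grasp_force: 60.1
```

```bash
python3 - <<'E'
from mv import *
delta((.487,-.018,.235),1.951)
E
```

```text
t 8.05 tcp [ 0.5074 -0.2105  0.235 ] alpha 1.7564 tilt 0.04 F [ 0.5 -0.7 -1.8] w 0.014531457810318622 j [-0.39  0.33  0.21  1.45 -0.    0.99]
  dxyz [ 3.86  0.31 -0.  ] wz -2.23
```

Call:
{"name": "drive_tool", "arguments": {
  "rows": [
    {"dx": 0.4, "dy": 0.03, "dz": 0, "wx": 0, "wy": 0, "wz": -0.2, "hand": 8},
    {"dx": 0.9, "dy": 0.07, "dz": 0, "wx": 0, "wy": 0, "wz": -0.5, "hand": 8},
    {"dx": 1.4, "dy": 0.11, "dz": 0, "wx": 0, "wy": 0, "wz": -0.8, "hand": 8},
    {"dx": 1.9, "dy": 0.15, "dz": 0, "wx": 0, "wy": 0, "wz": -1.1, "hand": 8},
    {"dx": 2.4, "dy": 0.19, "dz": 0, "wx": 0, "wy": 0, "wz": -1.4, "hand": 8},
    {"dx": 2.9, "dy": 0.23, "dz": 0, "wx": 0, "wy": 0, "wz": -1.7, "hand": 8},
    {"dx": 3.3, "dy": 0.27, "dz": 0, "wx": 0, "wy": 0, "wz": -1.9, "hand": 8},
    {"dx": 3.6, "dy": 0.3, "dz": 0, "wx": 0, "wy": 0, "wz": -2.1, "hand": 8},
    {"dx": 3.86, "dy": 0.31, "dz": 0, "wx": 0, "wy": 0, "wz": -2.23, "hand": 8},
    {"dx": 3.86, "dy": 0.31, "dz": 0, "wx": 0, "wy": 0, "wz": -2.23, "hand": 8},
    {"dx": 3.86, "dy": 0.31, "dz": 0, "wx": 0, "wy": 0, "wz": -2.23, "hand": 8}
  ]
}}

```text
clock: 9.15
eef_pos: [0.4871, -0.018, 0.2342]
tool_rot: [0.561, 0.828, -0.001, -0.0]
ft_force: [0.9, -0.6, -1.2]
grip_width: 0.0144
grasp_force: 60.0
```

```bash
python3 - <<'E'
from m import *; from mv import delta
delta((.487,-.018,.235),1.951)
im=bot.camera('side');t=bot.camera('top')
np.save('s2',im);np.save('t2',t)
a=cv2.resize(im[80:280,170:390],(660,600),interpolation=cv2.INTER_CUBIC);cv2.imwrite('pics/c7.png',a[:,:,::-1])
for n,I in(('side',im),('top',t)):
    m=barmask(n,I);k,l,st,c=cv2.connectedComponentsWithStats(m)
    for i in range(1,k):
        if st[i,4]>25: print(n,st[i],c[i].round(1))
for yaw in(.38,):
    for s in(-.07,.07):
        p=np.array([.491-np.sin(yaw)*s,-.0165+np.cos(yaw)*s,.269]); print('pred end',s,np.round(proj('side',p),1),np.round(proj('top',p),1))
print('foot pred',[np.round(proj('side',(.491+np.cos(.38)*s,-.0165+np.sin(.38)*s,.169)),1) for s in(-.014,.014)])
E
```

```text
t 9.15 tcp [ 0.4871 -0.018   0.2342] alpha 1.9515 tilt 0.07 F [ 0.9 -0.6 -1.2] w 0.01436232230033567 j [-0.04  0.21  0.04  1.41 -0.    1.15]
  dxyz [ 0.   -0.   -0.02] wz 0.01
side [113  35  12  34 142] [118.6  52.1]
side [211  99  18  21 226] [219.5 108.5]
side [244 113  38  34 652] [261.9 130.5]
pred end -0.07 [279.5 137.8] [324.3 207.5]
pred end 0.07 [215.7 102. ] [253.7 234.4]
foot pred [array([240.9, 180.3]), array([254.7, 173.4])]
```

View pics/c7.png

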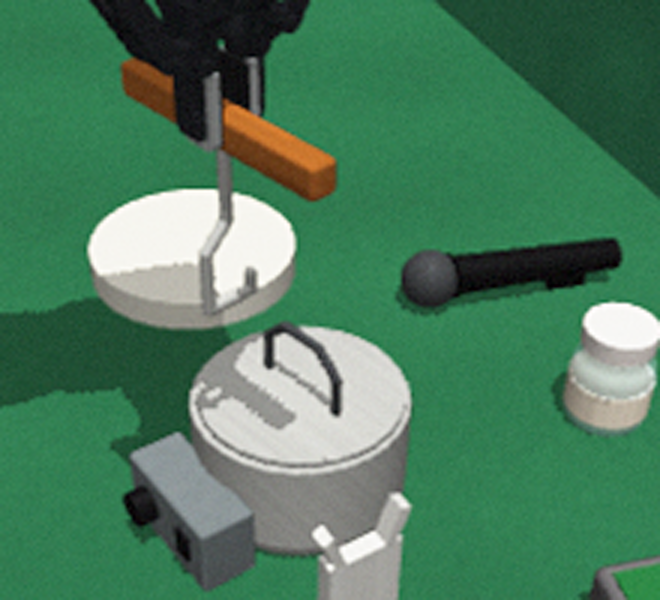

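c7 shows the hook hanging with its foot from (210,308) to (248,290), within 3 px of prediction. It is level, points to +x, and is behind the loop, whose top bar is at about (300,335). Descending and then entering the loop.

Call:
{"name": "drive_tool", "arguments": {
  "rows": [
    {"dx": 0, "dy": 0, "dz": 0.3, "wx": 0, "wy": 0, "wz": 0, "hand": 8},
    {"dx": 0, "dy": 0, "dz": 0.6, "wx": 0, "wy": 0, "wz": 0, "hand": 8},
    {"dx": 0, "dy": 0, "dz": 0.9, "wx": 0, "wy": 0, "wz": 0, "hand": 8},
    {"dx": 0, "dy": 0, "dz": 1.15, "wx": 0, "wy": 0, "wz": 0, "hand": 8},
    {"dx": 0, "dy": 0, "dz": 1.35, "wx": 0, "wy": 0, "wz": 0, "hand": 8},
    {"dx": 0, "dy": 0, "dz": 1.45, "wx": 0, "wy": 0, "wz": 0, "hand": 8},
    {"dx": 0, "dy": 0, "dz": 1.52, "wx": 0, "wy": 0, "wz": 0, "hand": 8},
    {"dx": 0, "dy": 0, "dz": 1.52, "wx": 0, "wy": 0, "wz": 0, "hand": 8},
    {"dx": 0, "dy": 0, "dz": 1.52, "wx": 0, "wy": 0, "wz": 0, "hand": 8}
  ]
}}

```text
clock: 10.15
eef_pos: [0.4879, -0.0178, 0.1592]
tool_rot: [0.561, 0.828, 0.0, 0.0]
ft_force: [-0.1, 0.4, -0.9]
grip_width: 0.0145
grasp_force: 60.1
```

```bash
python3 - <<'E'
from m import *; from mv import delta
delta((.529,-.0015,.158),1.951)
im=bot.camera('side');np.save('s3',im)
m=barmask('side',im);k,l,st,c=cv2.connectedComponentsWithStats(m)
for i in range(1,k):
    if st[i,4]>25: print(st[i],c[i].round(1))
for s in(-.07,.07):
    p=np.array([.491-np.sin(.38)*s,-.0165+np.cos(.38)*s,.1925]); print(np.round(proj('side',p),1))
E
```

```text
t 10.15 tcp [ 0.4879 -0.0178  0.1592] alpha 1.9513 tilt 0.05 F [-0.1  0.4 -0.9] w 0.014461027223515579 j [-0.04  0.24 -0.11  1.22 -0.    1.15]
  dxyz [-0.    0.88  0.02] wz 0.0
[114  35  11  34 141] [118.6  52.1]
[216 146  16  18 110] [223.6 154.7]
[246 158  35  34 538] [262.7 176.1]
[278.5 184.8]
[219.9 146.2]
```

Consistent (a steady +2 px offset). Advancing into the loop.

Call:
{"name": "drive_tool", "arguments": {
  "rows": [
    {"dx": 0, "dy": 0.1, "dz": 0.02, "wx": 0, "wy": 0, "wz": 0, "hand": 8},
    {"dx": 0, "dy": 0.25, "dz": 0.02, "wx": 0, "wy": 0, "wz": 0, "hand": 8},
    {"dx": 0, "dy": 0.4, "dz": 0.02, "wx": 0, "wy": 0, "wz": 0, "hand": 8},
    {"dx": 0, "dy": 0.55, "dz": 0.02, "wx": 0, "wy": 0, "wz": 0, "hand": 8},
    {"dx": 0, "dy": 0.7, "dz": 0.02, "wx": 0, "wy": 0, "wz": 0, "hand": 8},
    {"dx": 0, "dy": 0.8, "dz": 0.02, "wx": 0, "wy": 0, "wz": 0, "hand": 8},
    {"dx": 0, "dy": 0.88, "dz": 0.02, "wx": 0, "wy": 0, "wz": 0, "hand": 8},
    {"dx": 0, "dy": 0.88, "dz": 0.02, "wx": 0, "wy": 0, "wz": 0, "hand": 8},
    {"dx": 0, "dy": 0.88, "dz": 0.02, "wx": 0, "wy": 0, "wz": 0, "hand": 8}
  ]
}}

```text
clock: 11.1
eef_pos: [0.5282, -0.0014, 0.1576]
tool_rot: [0.561, 0.828, -0.0, -0.0]
ft_force: [-0.7, -0.2, -2.0]
grip_width: 0.0144
grasp_force: 60.1
```

```bash
python3 - <<'E'
from m import *; from mv import delta
delta((.529,-.0015,.158),1.951)
im=bot.camera('side')
a=cv2.resize(im[130:250,200:340],(700,600),interpolation=cv2.INTER_CUBIC);cv2.imwrite('pics/c8.png',a[:,:,::-1])
E
```

```text
t 11.1 tcp [ 0.5282 -0.0014  0.1576] alpha 1.9515 tilt 0.03 F [-0.7 -0.2 -2. ] w 0.014375698951921579 j [-0.    0.32 -0.01  1.24 -0.    1.19]
  dxyz [-0.01  0.01 -0.01] wz 0.01
```

View pics/c8.png

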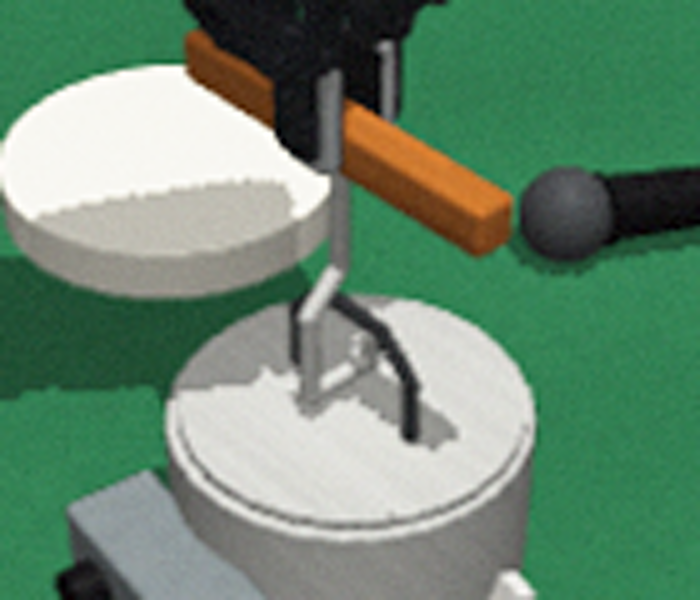

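c8 shows the rod in front of the loop at (312,350), and the foot passing under the top bar to the tip at (370,350) beyond it. The hook is in the loop, so I'm lifting slowly.

Call:
{"name": "drive_tool", "arguments": {
  "rows": [
    {"dx": 0, "dy": 0, "dz": -0.1, "wx": 0, "wy": 0, "wz": 0, "hand": 8},
    {"dx": 0, "dy": 0, "dz": -0.2, "wx": 0, "wy": 0, "wz": 0, "hand": 8},
    {"dx": 0, "dy": 0, "dz": -0.28, "wx": 0, "wy": 0, "wz": 0, "hand": 8},
    {"dx": 0, "dy": 0, "dz": -0.34, "wx": 0, "wy": 0, "wz": 0, "hand": 8},
    {"dx": 0, "dy": 0, "dz": -0.4, "wx": 0, "wy": 0, "wz": 0, "hand": 8},
    {"dx": 0, "dy": 0, "dz": -0.46, "wx": 0, "wy": 0, "wz": 0, "hand": 8},
    {"dx": 0, "dy": 0, "dz": -0.52, "wx": 0, "wy": 0, "wz": 0, "hand": 8},
    {"dx": 0, "dy": 0, "dz": -0.58, "wx": 0, "wy": 0, "wz": 0, "hand": 8},
    {"dx": 0, "dy": 0, "dz": -0.64, "wx": 0, "wy": 0, "wz": 0, "hand": 8},
    {"dx": 0, "dy": 0, "dz": -0.7, "wx": 0, "wy": 0, "wz": 0, "hand": 8},
    {"dx": 0, "dy": 0, "dz": -0.78, "wx": 0, "wy": 0, "wz": 0, "hand": 8},
    {"dx": 0, "dy": 0, "dz": -0.86, "wx": 0, "wy": 0, "wz": 0, "hand": 8},
    {"dx": 0, "dy": 0, "dz": -0.94, "wx": 0, "wy": 0, "wz": 0, "hand": 8},
    {"dx": 0, "dy": 0, "dz": -1.02, "wx": 0, "wy": 0, "wz": 0, "hand": 8},
    {"dx": 0, "dy": 0, "dz": -1.1, "wx": 0, "wy": 0, "wz": 0, "hand": 8},
    {"dx": 0, "dy": 0, "dz": -1.18, "wx": 0, "wy": 0, "wz": 0, "hand": 8},
    {"dx": 0, "dy": 0, "dz": -1.2, "wx": 0, "wy": 0, "wz": 0, "hand": 8},
    {"dx": 0, "dy": 0, "dz": -1.2, "wx": 0, "wy": 0, "wz": 0, "hand": 8},
    {"dx": 0, "dy": 0, "dz": -1.2, "wx": 0, "wy": 0, "wz": 0, "hand": 8}
  ]
}}

```text
clock: 13.05
eef_pos: [0.5282, -0.0014, 0.2175]
tool_rot: [0.561, 0.828, -0.0, -0.0]
ft_force: [-0.2, 0.2, -4.0]
grip_width: 0.0144
grasp_force: 59.7
```

```bash
cat > lidp.py <<'E'
from m import *; from mv import delta
import sys
delta((.53,.2,.216),1.951)
im=bot.camera('side');t=bot.camera('top');np.save('s4',im);np.save('t4',t)
e=bot.get_obs()['eef_pos'];print('saddle xyz pred',e+[.004,.0015,-.0657])
for n in('side','top'):
    for r in bot.outline_of(n,'lid')[:3]: print(n,round(float(r['score']),2),np.round(r['extent'],1))
E
python3 lidp.py; python3 -c "
from m import *
p=np.array([.533,0,.109])
for n in('side','top'):print(n,cv2.boundingRect(hull(n,cyl(p+[0,0,.006],.062,.005))))"
```

```text
t 13.05 tcp [ 0.5282 -0.0014  0.2175] alpha 1.9514 tilt 0.02 F [-0.2  0.2 -4. ] w 0.014428645838452301 j [-0.    0.29  0.11  1.39 -0.    1.19]
  dxyz [3.73 1.53 0.03] wz 0.01
saddle xyz pred [5.32183744e-01 8.87611332e-05 1.51747266e-01]
side 0.82 [174.9 337.9  83.9  75.9]
side 0.67 [270.4 194.4  70.6  49.8]
top 0.9 [346.9 302.4  41.   56.5]
side (232, 169, 74, 48)
top (252, 179, 58, 58)
```

The lid hangs on the hook: the load is about 2.8 N more than the lifter alone, and its outline has risen. Carrying it smoothly over the plate.

Call:
{"name": "drive_tool", "arguments": {
  "rows": [
    {"dx": 0.04, "dy": 0.02, "dz": 0, "wx": 0, "wy": 0, "wz": 0, "hand": 8},
    {"dx": 0.16, "dy": 0.07, "dz": 0, "wx": 0, "wy": 0, "wz": 0, "hand": 8},
    {"dx": 0.35, "dy": 0.15, "dz": 0, "wx": 0, "wy": 0, "wz": 0, "hand": 8},
    {"dx": 0.6, "dy": 0.25, "dz": 0, "wx": 0, "wy": 0, "wz": 0, "hand": 8},
    {"dx": 0.89, "dy": 0.38, "dz": 0, "wx": 0, "wy": 0, "wz": 0, "hand": 8},
    {"dx": 1.22, "dy": 0.52, "dz": 0, "wx": 0, "wy": 0, "wz": 0, "hand": 8},
    {"dx": 1.59, "dy": 0.67, "dz": 0, "wx": 0, "wy": 0, "wz": 0, "hand": 8},
    {"dx": 1.97, "dy": 0.83, "dz": 0, "wx": 0, "wy": 0, "wz": 0, "hand": 8},
    {"dx": 2.36, "dy": 1.0, "dz": 0, "wx": 0, "wy": 0, "wz": 0, "hand": 8},
    {"dx": 2.75, "dy": 1.17, "dz": 0, "wx": 0, "wy": 0, "wz": 0, "hand": 8},
    {"dx": 3.13, "dy": 1.33, "dz": 0, "wx": 0, "wy": 0, "wz": 0, "hand": 8},
    {"dx": 3.5, "dy": 1.48, "dz": 0, "wx": 0, "wy": 0, "wz": 0, "hand": 8},
    {"dx": 3.83, "dy": 1.62, "dz": 0, "wx": 0, "wy": 0, "wz": 0, "hand": 8},
    {"dx": 4.12, "dy": 1.75, "dz": 0, "wx": 0, "wy": 0, "wz": 0, "hand": 8},
    {"dx": 4.37, "dy": 1.85, "dz": 0, "wx": 0, "wy": 0, "wz": 0, "hand": 8},
    {"dx": 4.56, "dy": 1.93, "dz": 0, "wx": 0, "wy": 0, "wz": 0, "hand": 8},
    {"dx": 4.68, "dy": 1.98, "dz": 0, "wx": 0, "wy": 0, "wz": 0, "hand": 8},
    {"dx": 4.72, "dy": 2.0, "dz": 0, "wx": 0, "wy": 0, "wz": 0, "hand": 8},
    {"dx": 4.72, "dy": 2.0, "dz": 0, "wx": 0, "wy": 0, "wz": 0, "hand": 8},
    {"dx": 4.72, "dy": 2.0, "dz": 0, "wx": 0, "wy": 0, "wz": 0, "hand": 8}
  ]
}}

```text
clock: 15.25
eef_pos: [0.5336, 0.2542, 0.2177]
tool_rot: [0.561, 0.828, -0.0, 0.0]
ft_force: [0.1, -0.5, -3.3]
grip_width: 0.0142
grasp_force: 59.7
```

```bash
cat > lp2.py <<'E'
from m import *; from mv import delta
delta((.5335,.255,.15),1.951)
S=bot.camera('side');T=bot.camera('top')
e=bot.get_obs()['eef_pos'];q=e+[.004,.0015,-.0343-.0]; q=e+[.004,.0015,.0343]
print('lidz pred',e[2]-.0657+.0065-.05)
for n in('side','top'):
    for r in bot.outline_of(n,'lid')[:3]:
        print(n,round(float(r['score']),2),np.round(r['extent'],1))
    L=np.array([q[0],q[1],e[2]-.1092]); h=hull(n,[*cyl(L+[0,0,.006],.062,.005),L+[0,0,.053]]);x,y,w,hh=cv2.boundingRect(h);print(n,'pred ctr/size',x+w/2,y+hh/2,w,hh)
    # bar
    m=barmask(n,S if n=='side' else T);k,l,st,c=cv2.connectedComponentsWithStats(m)
    print('bar',[st[i].tolist() for i in range(1,k) if st[i,4]>25 and not (n=='side' and st[i,0]<120)])
    b=hull(n,box(q,.38,(.016,.14,.018)));print('pred bar',cv2.boundingRect(b))
E
python3 lp2.py
```

```text
t 15.25 tcp [0.5336 0.2542 0.2177] alpha 1.9506 tilt 0.02 F [ 0.1 -0.5 -3.3] w 0.014201689969231181 j [ 0.44  0.42  0.3   1.45 -0.    1.64]
  dxyz [0.02 0.   1.35] wz -0.0
lidz pred 0.10857861363807884
side 0.82 [173.7 338.   82.7  76.4]
side 0.73 [232.4 122.8  61.4  35.1]
side 0.73 [226.9  80.8  50.9  65.9]
side pred ctr/size 230.5 121.5 59 35
bar [[202, 49, 12, 14, 117], [225, 56, 26, 21, 302]]
pred bar (202, 46, 51, 31)
top 0.94 [167.4 204.6  44.2  56.9]
top 0.62 [344.1 302.9  51.8  53.1]
top pred ctr/size 162.5 205.0 59 58
bar [[148, 182, 34, 17, 259]]
pred bar (108, 177, 76, 36)
```

Call:
{"name": "drive_tool", "arguments": {
  "rows": [
    {"dx": 0.02, "dy": 0, "dz": 0.05, "wx": 0, "wy": 0, "wz": 0, "hand": 8},
    {"dx": 0.02, "dy": 0, "dz": 0.15, "wx": 0, "wy": 0, "wz": 0, "hand": 8},
    {"dx": 0.02, "dy": 0, "dz": 0.28, "wx": 0, "wy": 0, "wz": 0, "hand": 8},
    {"dx": 0.02, "dy": 0, "dz": 0.42, "wx": 0, "wy": 0, "wz": 0, "hand": 8},
    {"dx": 0.02, "dy": 0, "dz": 0.56, "wx": 0, "wy": 0, "wz": 0, "hand": 8},
    {"dx": 0.02, "dy": 0, "dz": 0.7, "wx": 0, "wy": 0, "wz": 0, "hand": 8},
    {"dx": 0.02, "dy": 0, "dz": 0.84, "wx": 0, "wy": 0, "wz": 0, "hand": 8},
    {"dx": 0.02, "dy": 0, "dz": 0.98, "wx": 0, "wy": 0, "wz": 0, "hand": 8},
    {"dx": 0.02, "dy": 0, "dz": 1.1, "wx": 0, "wy": 0, "wz": 0, "hand": 8},
    {"dx": 0.02, "dy": 0, "dz": 1.2, "wx": 0, "wy": 0, "wz": 0, "hand": 8},
    {"dx": 0.02, "dy": 0, "dz": 1.28, "wx": 0, "wy": 0, "wz": 0, "hand": 8},
    {"dx": 0.02, "dy": 0, "dz": 1.34, "wx": 0, "wy": 0, "wz": 0, "hand": 8},
    {"dx": 0.02, "dy": 0, "dz": 1.38, "wx": 0, "wy": 0, "wz": 0, "hand": 8},
    {"dx": 0.02, "dy": 0, "dz": 1.42, "wx": 0, "wy": 0, "wz": 0, "hand": 8},
    {"dx": 0.02, "dy": 0, "dz": 1.46, "wx": 0, "wy": 0, "wz": 0, "hand": 8},
    {"dx": 0.02, "dy": 0, "dz": 1.5, "wx": 0, "wy": 0, "wz": 0, "hand": 8},
    {"dx": 0.02, "dy": 0, "dz": 1.54, "wx": 0, "wy": 0, "wz": 0, "hand": 8},
    {"dx": 0.02, "dy": 0, "dz": 1.54, "wx": 0, "wy": 0, "wz": 0, "hand": 8},
    {"dx": 0.02, "dy": 0, "dz": 1.54, "wx": 0, "wy": 0, "wz": 0, "hand": 8}
  ]
}}

```text
clock: 17.35
eef_pos: [0.5331, 0.2558, 0.1407]
tool_rot: [0.561, 0.828, -0.0, -0.0]
ft_force: [1.0, 1.0, -4.3]
grip_width: 0.0149
grasp_force: 59.7
```

Call:
{"name": "drive_tool", "arguments": {
  "rows": [
    {"dx": 0, "dy": 0, "dz": 0.04, "wx": 0, "wy": 0, "wz": 0, "hand": 8},
    {"dx": 0, "dy": 0, "dz": 0.08, "wx": 0, "wy": 0, "wz": 0, "hand": 8},
    {"dx": 0, "dy": 0, "dz": 0.08, "wx": 0, "wy": 0, "wz": 0, "hand": 8},
    {"dx": 0, "dy": 0, "dz": 0.08, "wx": 0, "wy": 0, "wz": 0, "hand": 8}
  ]
}}

```text
clock: 17.75
eef_pos: [0.5331, 0.2558, 0.1366]
tool_rot: [0.561, 0.828, -0.0, -0.0]
ft_force: [-0.6, 0.3, -3.9]
grip_width: 0.0146
grasp_force: 59.7
```

Call:
{"name": "drive_tool", "arguments": {
  "rows": [
    {"dx": 0, "dy": 0, "dz": 0.04, "wx": 0, "wy": 0, "wz": 0, "hand": 8},
    {"dx": 0, "dy": 0, "dz": 0.08, "wx": 0, "wy": 0, "wz": 0, "hand": 8},
    {"dx": 0, "dy": 0, "dz": 0.08, "wx": 0, "wy": 0, "wz": 0, "hand": 8},
    {"dx": 0, "dy": 0, "dz": 0.08, "wx": 0, "wy": 0, "wz": 0, "hand": 8}
  ]
}}

```text
clock: 18.15
eef_pos: [0.5335, 0.2559, 0.1332]
tool_rot: [0.561, 0.828, 0.0, 0.0]
ft_force: [-0.4, -0.0, -0.6]
grip_width: 0.0143
grasp_force: 60.0
```

Call:
{"name": "drive_tool", "arguments": {
  "rows": [
    {"dx": 0, "dy": 0, "dz": 0.04, "wx": 0, "wy": 0, "wz": 0, "hand": 8},
    {"dx": 0, "dy": 0, "dz": 0.08, "wx": 0, "wy": 0, "wz": 0, "hand": 8},
    {"dx": 0, "dy": 0, "dz": 0.08, "wx": 0, "wy": 0, "wz": 0, "hand": 8},
    {"dx": 0, "dy": 0, "dz": 0.08, "wx": 0, "wy": 0, "wz": 0, "hand": 8}
  ]
}}

```text
clock: 18.55
eef_pos: [0.5331, 0.2557, 0.1286]
tool_rot: [0.561, 0.828, -0.0, -0.0]
ft_force: [0.7, 0.4, -1.4]
grip_width: 0.0145
grasp_force: 60.0
```

Call:
{"name": "drive_tool", "arguments": {
  "rows": [
    {"dx": 0, "dy": 0, "dz": 0.08, "wx": 0, "wy": 0, "wz": 0, "hand": 8},
    {"dx": 0, "dy": 0, "dz": 0.16, "wx": 0, "wy": 0, "wz": 0, "hand": 8},
    {"dx": 0, "dy": 0, "dz": 0.24, "wx": 0, "wy": 0, "wz": 0, "hand": 8},
    {"dx": 0, "dy": 0, "dz": 0.28, "wx": 0, "wy": 0, "wz": 0, "hand": 8},
    {"dx": 0, "dy": 0, "dz": 0.28, "wx": 0, "wy": 0, "wz": 0, "hand": 8}
  ]
}}

```text
clock: 19.05
eef_pos: [0.5328, 0.2556, 0.1141]
tool_rot: [0.561, 0.828, -0.001, -0.0]
ft_force: [-0.5, -0.3, -0.7]
grip_width: 0.0147
grasp_force: 60.0
```

```bash
python3 - <<'E'
from m import *; from mv import delta
delta((.5335,.255,.15),1.951)
S=bot.camera('side');np.save('s5',S)
for r in bot.outline_of('side','lid')[:3]: print(round(float(r['score']),2),np.round(r['extent'],1))
L=np.array([.5373,.2572,.025]);x,y,w,h=cv2.boundingRect(hull('side',[*cyl(L+[0,0,.006],.062,.005),L+[0,0,.053]]));print('pred',x+w/2,y+h/2,w,h)
x,y,w,h=cv2.boundingRect(hull('side',cyl([.538,.257,.025],.08,-.025)));print('plate pred',x,y,w,h)
a=cv2.resize(S[60:200,170:310],(560,560),interpolation=cv2.INTER_CUBIC);cv2.imwrite('pics/c9.png',a[:,:,::-1])
E
```

```text
t 19.05 tcp [0.5328 0.2556 0.1141] alpha 1.9513 tilt 0.07 F [-0.5 -0.3 -0.7] w 0.014703472691917782 j [0.45 0.47 0.1  1.2  0.   1.64]
  dxyz [-0.02  0.01 -0.72] wz 0.0
0.88 [235.8 155.2  57.6  33.4]
0.83 [174.6 338.2  82.1  77.1]
pred 232.5 155.0 55 34
plate pred 198 140 70 48
```

The lid is on the plate as predicted. Backing the hook out and rising.

Call:
{"name": "drive_tool", "arguments": {
  "rows": [
    {"dx": 0, "dy": -0.08, "dz": 0, "wx": 0, "wy": 0, "wz": 0, "hand": 8},
    {"dx": 0, "dy": -0.2, "dz": 0, "wx": 0, "wy": 0, "wz": 0, "hand": 8},
    {"dx": 0, "dy": -0.32, "dz": 0, "wx": 0, "wy": 0, "wz": 0, "hand": 8},
    {"dx": 0, "dy": -0.44, "dz": 0, "wx": 0, "wy": 0, "wz": 0, "hand": 8},
    {"dx": 0, "dy": -0.56, "dz": 0, "wx": 0, "wy": 0, "wz": 0, "hand": 8},
    {"dx": 0, "dy": -0.7, "dz": 0, "wx": 0, "wy": 0, "wz": 0, "hand": 8},
    {"dx": 0, "dy": -0.85, "dz": 0, "wx": 0, "wy": 0, "wz": 0, "hand": 8},
    {"dx": 0, "dy": -1.0, "dz": 0, "wx": 0, "wy": 0, "wz": 0, "hand": 8},
    {"dx": 0, "dy": -1.15, "dz": 0, "wx": 0, "wy": 0, "wz": 0, "hand": 8},
    {"dx": 0, "dy": -1.3, "dz": 0, "wx": 0, "wy": 0, "wz": 0, "hand": 8},
    {"dx": 0, "dy": -1.3, "dz": 0, "wx": 0, "wy": 0, "wz": 0, "hand": 8}
  ]
}}

```text
clock: 20.25
eef_pos: [0.4717, 0.2312, 0.1147]
tool_rot: [0.561, 0.828, -0.0, -0.0]
ft_force: [0.0, -0.2, -1.8]
grip_width: 0.0147
grasp_force: 60.0
```

Call:
{"name": "drive_tool", "arguments": {
  "rows": [
    {"dx": 0, "dy": 0, "dz": -0.4, "wx": 0, "wy": 0, "wz": 0, "hand": 8},
    {"dx": 0, "dy": 0, "dz": -0.9, "wx": 0, "wy": 0, "wz": 0, "hand": 8},
    {"dx": 0, "dy": 0, "dz": -1.4, "wx": 0, "wy": 0, "wz": 0, "hand": 8},
    {"dx": 0, "dy": 0, "dz": -1.9, "wx": 0, "wy": 0, "wz": 0, "hand": 8},
    {"dx": 0, "dy": 0, "dz": -2.3, "wx": 0, "wy": 0, "wz": 0, "hand": 8},
    {"dx": 0, "dy": 0, "dz": -2.5, "wx": 0, "wy": 0, "wz": 0, "hand": 8},
    {"dx": 0, "dy": 0, "dz": -2.5, "wx": 0, "wy": 0, "wz": 0, "hand": 8},
    {"dx": 0, "dy": 0, "dz": -2.5, "wx": 0, "wy": 0, "wz": 0, "hand": 8}
  ]
}}

```text
clock: 21.05
eef_pos: [0.4725, 0.2315, 0.2388]
tool_rot: [0.561, 0.828, -0.001, -0.0]
ft_force: [0.0, 0.6, -1.6]
grip_width: 0.0148
grasp_force: 60.1
```

```bash
python3 - <<'E'
from m import *; from mv import delta
delta((.508,-.2105,.24),1.757)
S=bot.camera('side');T=bot.camera('top')
for n in('side','top'):
    for r in bot.outline_of(n,'lid')[:2]: print(n,round(float(r['score']),2),np.round(r['extent'],1))
for n in('side','top'):
    L=np.array([.5373,.2572,.025]);x,y,w,h=cv2.boundingRect(hull(n,[*cyl(L+[0,0,.006],.062,.005),L+[0,0,.053]]));print('pred',n,x+w/2,y+h/2,w,h)
m=barmask('side',S);k,l,st,c=cv2.connectedComponentsWithStats(m);print('bar',[st[i].tolist() for i in range(1,k) if st[i,4]>25])
e=bot.get_obs()['eef_pos'];print('pred',cv2.boundingRect(hull('side',box(e+[.004,.0015,.0343],.38,(.016,.14,.018)))))
E
```

```text
t 21.05 tcp [0.4725 0.2315 0.2388] alpha 1.9515 tilt 0.07 F [ 0.   0.6 -1.6] w 0.014809569309699818 j [0.46 0.28 0.15 1.44 0.   1.65]
  dxyz [-8.47 -2.63 -0.02] wz 2.23
side 0.77 [173.9 338.6  86.1  77.5]
side 0.67 [235.8 154.8  58.3  34.7]
top 0.98 [342.4 303.1  55.4  55.2]
top 0.96 [171.  210.3  50.2  52.5]
pred side 232.5 155.0 55 34
pred top 170.5 209.0 55 54
bar [[113, 35, 12, 34, 142], [172, 45, 11, 14, 106], [194, 52, 27, 23, 333]]
pred (171, 41, 53, 34)
```

The lid stays on the plate, at top (171,210), matching the prediction, and the hook is out. Returning to above the stand.

Call:
{"name": "drive_tool", "arguments": {
  "rows": [
    {"dx": -0.15, "dy": -0.05, "dz": 0, "wx": 0, "wy": 0, "wz": 0.05, "hand": 8},
    {"dx": -0.5, "dy": -0.15, "dz": 0, "wx": 0, "wy": 0, "wz": 0.15, "hand": 8},
    {"dx": -1.0, "dy": -0.3, "dz": 0, "wx": 0, "wy": 0, "wz": 0.3, "hand": 8},
    {"dx": -1.6, "dy": -0.5, "dz": 0, "wx": 0, "wy": 0, "wz": 0.45, "hand": 8},
    {"dx": -2.2, "dy": -0.68, "dz": 0, "wx": 0, "wy": 0, "wz": 0.6, "hand": 8},
    {"dx": -2.8, "dy": -0.87, "dz": 0, "wx": 0, "wy": 0, "wz": 0.75, "hand": 8},
    {"dx": -3.4, "dy": -1.05, "dz": 0, "wx": 0, "wy": 0, "wz": 0.9, "hand": 8},
    {"dx": -4.0, "dy": -1.24, "dz": 0, "wx": 0, "wy": 0, "wz": 1.05, "hand": 8},
    {"dx": -4.6, "dy": -1.43, "dz": 0, "wx": 0, "wy": 0, "wz": 1.2, "hand": 8},
    {"dx": -5.2, "dy": -1.61, "dz": 0, "wx": 0, "wy": 0, "wz": 1.35, "hand": 8},
    {"dx": -5.8, "dy": -1.8, "dz": 0, "wx": 0, "wy": 0, "wz": 1.5, "hand": 8},
    {"dx": -6.4, "dy": -1.99, "dz": 0, "wx": 0, "wy": 0, "wz": 1.65, "hand": 8},
    {"dx": -7.0, "dy": -2.17, "dz": 0, "wx": 0, "wy": 0, "wz": 1.8, "hand": 8},
    {"dx": -7.5, "dy": -2.33, "dz": 0, "wx": 0, "wy": 0, "wz": 1.95, "hand": 8},
    {"dx": -7.9, "dy": -2.45, "dz": 0, "wx": 0, "wy": 0, "wz": 2.1, "hand": 8},
    {"dx": -8.2, "dy": -2.55, "dz": 0, "wx": 0, "wy": 0, "wz": 2.2, "hand": 8},
    {"dx": -8.4, "dy": -2.6, "dz": 0, "wx": 0, "wy": 0, "wz": 2.23, "hand": 8},
    {"dx": -8.47, "dy": -2.63, "dz": 0, "wx": 0, "wy": 0, "wz": 2.23, "hand": 8},
    {"dx": -8.47, "dy": -2.63, "dz": 0, "wx": 0, "wy": 0, "wz": 2.23, "hand": 8},
    {"dx": -8.47, "dy": -2.63, "dz": 0, "wx": 0, "wy": 0, "wz": 2.23, "hand": 8}
  ]
}}

```text
clock: 23.25
eef_pos: [0.508, -0.2097, 0.2398]
tool_rot: [0.638, 0.77, 0.0, -0.0]
ft_force: [0.0, 0.2, -2.2]
grip_width: 0.0146
grasp_force: 60.1
```

```bash
python3 - <<'E'
from mv import *
delta((.509,-.2105,.106),1.757)
E
```

```text
t 23.25 tcp [ 0.508  -0.2097  0.2398] alpha 1.7578 tilt 0.03 F [ 0.   0.2 -2.2] w 0.014612821467490895 j [-0.39  0.33  0.22  1.46  0.    0.99]
  dxyz [-0.02  0.02  2.68] wz 0.01
```

Lowering to 10 mm above seated, then slowly down to the recorded height.

Call:
{"name": "drive_tool", "arguments": {
  "rows": [
    {"dx": -0.02, "dy": 0.02, "dz": 0.2, "wx": 0, "wy": 0, "wz": 0, "hand": 8},
    {"dx": -0.02, "dy": 0.02, "dz": 0.5, "wx": 0, "wy": 0, "wz": 0, "hand": 8},
    {"dx": -0.02, "dy": 0.02, "dz": 0.8, "wx": 0, "wy": 0, "wz": 0, "hand": 8},
    {"dx": -0.02, "dy": 0.02, "dz": 1.1, "wx": 0, "wy": 0, "wz": 0, "hand": 8},
    {"dx": -0.02, "dy": 0.02, "dz": 1.4, "wx": 0, "wy": 0, "wz": 0, "hand": 8},
    {"dx": -0.02, "dy": 0.02, "dz": 1.7, "wx": 0, "wy": 0, "wz": 0, "hand": 8},
    {"dx": -0.02, "dy": 0.02, "dz": 2.0, "wx": 0, "wy": 0, "wz": 0, "hand": 8},
    {"dx": -0.02, "dy": 0.02, "dz": 2.25, "wx": 0, "wy": 0, "wz": 0, "hand": 8},
    {"dx": -0.02, "dy": 0.02, "dz": 2.45, "wx": 0, "wy": 0, "wz": 0, "hand": 8},
    {"dx": -0.02, "dy": 0.02, "dz": 2.58, "wx": 0, "wy": 0, "wz": 0, "hand": 8},
    {"dx": -0.02, "dy": 0.02, "dz": 2.68, "wx": 0, "wy": 0, "wz": 0, "hand": 8},
    {"dx": -0.02, "dy": 0.02, "dz": 2.68, "wx": 0, "wy": 0, "wz": 0, "hand": 8}
  ]
}}

```text
clock: 24.45
eef_pos: [0.5089, -0.2111, 0.1052]
tool_rot: [0.638, 0.77, -0.0, -0.0]
ft_force: [-0.8, 0.1, -0.4]
grip_width: 0.0145
grasp_force: 60.0
```

Call:
{"name": "drive_tool", "arguments": {
  "rows": [
    {"dx": 0, "dy": 0, "dz": 0.05, "wx": 0, "wy": 0, "wz": 0, "hand": 8},
    {"dx": 0, "dy": 0, "dz": 0.1, "wx": 0, "wy": 0, "wz": 0, "hand": 8},
    {"dx": 0, "dy": 0, "dz": 0.15, "wx": 0, "wy": 0, "wz": 0, "hand": 8},
    {"dx": 0, "dy": 0, "dz": 0.19, "wx": 0, "wy": 0, "wz": 0, "hand": 8},
    {"dx": 0, "dy": 0, "dz": 0.19, "wx": 0, "wy": 0, "wz": 0, "hand": 8},
    {"dx": 0, "dy": 0, "dz": 0.19, "wx": 0, "wy": 0, "wz": 0, "hand": 8}
  ]
}}

```text
clock: 25.05
eef_pos: [0.5094, -0.2112, 0.0963]
tool_rot: [0.638, 0.77, 0.0, 0.0]
ft_force: [0.5, -0.8, -1.5]
grip_width: 0.0144
grasp_force: 60.1
```

Call:
{"name": "drive_tool", "arguments": {
  "rows": [
    {"dx": 0, "dy": 0, "dz": 0.01, "wx": 0, "wy": 0, "wz": 0, "hand": 8},
    {"dx": 0, "dy": 0, "dz": 0.02, "wx": 0, "wy": 0, "wz": 0, "hand": 8},
    {"dx": 0, "dy": 0, "dz": 0.02, "wx": 0, "wy": 0, "wz": 0, "hand": 16},
    {"dx": 0, "dy": 0, "dz": 0.02, "wx": 0, "wy": 0, "wz": 0, "hand": 20},
    {"dx": 0, "dy": 0, "dz": 0.02, "wx": 0, "wy": 0, "wz": 0, "hand": 26},
    {"dx": 0, "dy": 0, "dz": 0.02, "wx": 0, "wy": 0, "wz": 0, "hand": 34},
    {"dx": 0, "dy": 0, "dz": 0.02, "wx": 0, "wy": 0, "wz": 0, "hand": 44},
    {"dx": 0, "dy": 0, "dz": 0.02, "wx": 0, "wy": 0, "wz": 0, "hand": 54},
    {"dx": 0, "dy": 0, "dz": 0.02, "wx": 0, "wy": 0, "wz": 0, "hand": 60},
    {"dx": 0, "dy": 0, "dz": 0.02, "wx": 0, "wy": 0, "wz": 0, "hand": 60}
  ]
}}

```text
clock: 26.05
eef_pos: [0.5092, -0.2112, 0.0952]
tool_rot: [0.638, 0.77, -0.0, -0.0]
ft_force: [0.0, -0.4, -0.3]
grip_width: 0.06
grasp_force: 0.0
```

Call:
{"name": "drive_tool", "arguments": {
  "rows": [
    {"dx": 0, "dy": 0, "dz": -0.2, "wx": 0, "wy": 0, "wz": 0, "hand": 60},
    {"dx": 0, "dy": 0, "dz": -0.5, "wx": 0, "wy": 0, "wz": 0, "hand": 60},
    {"dx": 0, "dy": 0, "dz": -0.9, "wx": 0, "wy": 0, "wz": 0, "hand": 60},
    {"dx": 0, "dy": 0, "dz": -1.5, "wx": 0, "wy": 0, "wz": 0, "hand": 60},
    {"dx": 0, "dy": 0, "dz": -2.2, "wx": 0, "wy": 0, "wz": 0, "hand": 60},
    {"dx": 0, "dy": 0, "dz": -3.0, "wx": 0, "wy": 0, "wz": 0, "hand": 60},
    {"dx": 0, "dy": 0, "dz": -3.0, "wx": 0, "wy": 0, "wz": 0, "hand": 60},
    {"dx": 0, "dy": -1.0, "dz": -3.0, "wx": 0, "wy": 0, "wz": 0, "hand": 60},
    {"dx": 0, "dy": -2.0, "dz": -3.0, "wx": 0, "wy": 0, "wz": 0, "hand": 60},
    {"dx": 0, "dy": -3.0, "dz": -3.0, "wx": 0, "wy": 0, "wz": 0, "hand": 60},
    {"dx": 0, "dy": -3.0, "dz": -3.0, "wx": 0, "wy": 0, "wz": 0, "hand": 60},
    {"dx": 0, "dy": -3.0, "dz": -3.0, "wx": 0, "wy": 0, "wz": 0, "hand": 60}
  ]
}}

```text
clock: 27.25
eef_pos: [0.361, -0.2393, 0.2459]
tool_rot: [0.639, 0.769, 0.0, 0.001]
ft_force: [-0.3, 0.1, -0.6]
grip_width: 0.0602
grasp_force: 0.0
```

```bash
python3 fit.py 2>&1 | grep -E "^bar|^plate"; python3 - <<'E'
from m import *; from mv import delta
delta((.5,0,.3))
S=bot.camera('side');T=bot.camera('top')
for n,I in(('side',S),('top',T)):
    for k in(0,1):
        m=barmask(n,np.load(n+'.npy') if k==0 else I); y,x=np.nonzero(m[:, 200:]); y,x=np.nonzero(np.where(np.arange(560)>200,m,0)); print(n,x.min(),x.max(),y.min(),y.max(),len(x))
    for r in bot.outline_of(n,'lid')[:2]: print(n,round(float(r['score']),2),np.round(r['extent'],1))
a=cv2.resize(S[60:360,190:410],(440,600),interpolation=cv2.INTER_CUBIC);cv2.imwrite('pics/c10.png',a[:,:,::-1])
E
```

```text
bar [ 0.5115 -0.2115  0.1251  0.1833] [ 0.1 -0.4  0.6  0.1 -0.  -0.2  0.   0.2  0.4  0.3]
bar [ 0.5115 -0.2115  0.1251  0.1834] [ 0.1 -0.4  0.5  0.1 -0.  -0.2  0.   0.2  0.4  0.3]
plate [0.5422 0.1174 0.2222] [  51.5  -10.2    4.3    4.7    3.   -27.6  -56.1 -137.6  -82.3    7.8]
t 27.4 tcp [ 0.3629 -0.2391  0.2455] alpha 1.7576 tilt 0.06 F [-0.6  0.1 -0.7] w 0.05980619968008359 j [-0.58  0.09 -0.06  1.41  0.    0.8 ]
  dxyz [ 4.19  3.58 -1.09] wz 0
side 279 350 244 326 1477
side 277 348 245 328 1462
side 0.96 [175.3 337.9  85.   78.7]
side 0.71 [236.7 158.8  54.6  26.2]
top 347 411 210 227 431
top 348 412 211 228 428
top 0.76 [171.6 210.2  52.6  52.8]
top 0.6 [341.9 302.3  54.4  58. ]
```

View pics/c10.png

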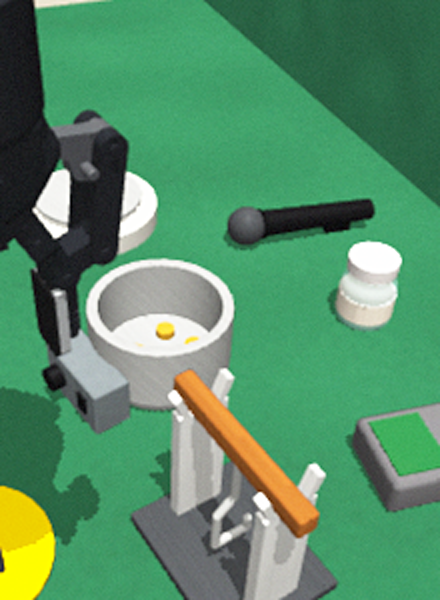

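c10 shows the crossbar down in both forks with the hook below at (230,530), 3 mm from where it hung, and the lid on the plate behind the arm. Handing in.

```bash
python3 -c "
from workcell import bot
print(bot.job_done())"
```

```text
the job is handed in; nothing more can be done
None
```

The lid is on the middle of the cooling plate, the lifter hangs back in its stand about 3 mm from where it was, and the job is handed in; `bot.job_done()` gave no verdict.

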